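# Nest the drained beakers on the stack

### The job

The two blue beakers on the draining rack are dry: take each one off its peg and nest it, mouth down, on the stack of blue beakers in the steel tray, so that all four stand upright as one stack, each fully home on the one below. Lower them on rather than dropping them, keep the stack standing where it is, and leave the glass beakers on the rack and everything else on the bench as they are.

Things in the scene. Friction and masses are not known exactly. Their poses are not given: they have to be found in the camera images.
- beaker_a_mid (a point): Blue plastic beaker, mouth down over a peg, rim flat on the rack's board, axis leaning 35 degrees, foot up towards the tray side. 85 mm tall; mouth 69 mm across (65 inside), tapering to 52 at 57 mm from the mouth; then the foot, a straight cylinder 47 mm across, 28 long, best to grip. Slides off along its axis, free after 52 mm. Point: centre, 42.5 mm from either end; z axis: mouth to foot.
- beaker_b_mid (a point): The second blue beaker on the rack, same shape, size and lean as the first, over a peg of the upper row (the first is in the lower row); which peg of the row varies. Wall 2 mm, about 45 g. Point: its centre, 42.5 mm from either end on its axis; z axis: from mouth to foot (the turn about z does not matter).
- stack_low_mid (a point): The lower of two blue beakers, same shape as those on the rack, standing mouth down and nested in the steel tray (its floor is 4 mm above the bench): the start of the stack. Point: its centre, 42.5 mm from either end on its axis; z axis: from mouth to foot (the turn about z does not matter).
- stack_top_mid (a point): The upper of the two stacked blue beakers. Its centre is 28 mm above that of the lower, as a shoulder inside each rests on the foot beneath; each one added raises the stack by 28 mm. Nested ones have about 1 mm of play sideways; a foot entering a mouth has 9 mm of room all round. Point: its centre, 42.5 mm from either end on its axis; z axis: from mouth to foot (the turn about z does not matter).
- rack: Fixed draining rack: white board 360 mm wide, 225 up its 35 degree slope; low edge (32 mm high, grey gutter) towards the tray, top edge 161 mm high. Origin: on the bench under the board's middle; x level, up-slope, y along the board. Six grey pegs, 14 mm thick, 51 long, square to the board: two rows 115 mm apart up the slope, three in each, 110 mm apart.
- tray: Shallow steel tray 310 mm (x) by 190 mm (y), walls 18 mm high, fixed; origin on the bench under its centre.
- glass_a_mid (a point): Clear straight glass beaker, 55 mm across, 78 mm tall, mouth down over another peg of the rack, leaning 35 degrees like the blue ones; not to be moved. Point: its centre, half-way up.
- glass_b_mid (a point): Clear straight glass beaker, 55 mm across, 78 mm tall, mouth down over another peg of the rack, leaning 35 degrees like the blue ones; not to be moved. Point: its centre, half-way up.
- petri: Pile of three clear petri dishes, 89 mm across and 48 mm high, in the tray beyond the stack; origin: centre of its underside. Not to be moved.
- wash_bottle: White wash bottle with red cap and spout, 68 mm across, 200 mm high, at the back of the bench; origin: centre of its underside. Not to be moved.
- tip_box: Pink pipette-tip box with a clear lid, 85 by 122 mm, 72 mm high, to the right in front of the robot; origin: centre of its underside. Not to be moved.
There are look-alikes about, which are no part of the job. Leave any brown or yellow look-alike of the part that bears beaker_b_mid alone. Leave any turquoise or yellow look-alike of the part that bears beaker_a_mid alone.

How it is judged:
By the outcome, as a careful person would: the job done as asked, in the order asked, and still so for the second after the job is handed in, with the robot touching nothing.
It also fails if it takes over 58 s, if anything falls off the work surface, if the arm or the gripper's body presses on something with over 40 N, if the wrist force passes 120 N, or if a joint passes its speed limit or range.

### The arm

A 6-joint arm with a two-finger parallel gripper is mounted at the origin on the work surface. World frame = base frame: x ahead of the robot, y to its left, z up, the work surface at z = 0. Lengths are in m, angles in rad, forces in N, time in s.
With the tool pointing down it reaches from about 0.375 to 0.9 m from the base axis. Payload 3.1 kg.
Tool frame: the origin (TCP) lies at the very end of the fingers, on their centre line; the grasp point (between the pads) lies 19 mm behind it; z points along the fingers, y is the direction in which the jaws open and shut (so a half turn about z gives the same grasp; the last joint's range is limited). The gripper opens to 85 mm and grips with 20 to 120 N. Pads are 22 mm wide; open, the fingers measure 114 mm over their backs; the gripper's body (76 mm by 85 mm) begins 54 mm behind the grasp point. The pads swing forward as they close: fully open they stand 13 mm farther back than shut.
Start: joints at [1.165, 0.527, 1.433, -0, 1.181, -0.178], TCP at [0.141, 0.609, 0.207] pointing down, gripper open.
Joint ranges: [-3.08, 3.08], [-0.75, 2.2], [0.22, 2.44], [-1.43, 4.57], [0, 2.65], [-2.85, 2.85]. Speed limits (rad/s): [2.79, 2.79, 3.14, 3.14, 3.14, 3.14].

### API

Orientations are given as a unit quaternion [x, y, z, w].
In Python, from station import manip gives the robot as it stands.
- The arm moves only by the tool send_rows, never from a script. Its argument "motion" is a list of rows, each an object with "gripper": the finger opening in mm, from 0 to 85.4; "travel": the shift along the tool's x, y, z in mm, a list of three; "rotation": the turn, a rotation vector about the tool's x, y, z in degrees, a list of three. In form: [{"gripper": gripper, "travel": [x, y, z], "rotation": [ax, ay, az]}, ...]. A call has 1 to 12 rows; each row shifts and turns the commanded pose from where the row before left it, along the tool's axes as they then stand; what a row does not reach is not made up. A row lasts 1/12 s, in which the tool goes at most 41.7 mm and 7.16 degrees, less where a joint would pass 70% of its speed; a pose out of reach is approached as far as the arm can. A call is refused whole if a number of a shift passes 41.7 or a number of a turn 7.16, either way. A call with a gripper value outside its range is refused whole. The fingers move at their own pace and stop on an object; "newtons" is the grip in N (left out, the last holds). Time passes only in rows, so rows that do not move let the fingers close. It gives the time, the measured TCP pose, the force and the opening at its end, in the units of the state.
- manip.sense(): the state, without advancing time (a new reading comes with each control period).
- manip.snapshot(name): name is "scene" or "top" or "wrist"; returns the picture (400x640x3 uint8, red, green, blue); there is no depth.
- manip.calibration(name): a dict with "fx", "fy", "cx", "cy" (pixels), "cam_to_world" (4x4, takes a point from camera to world coordinates). Camera axes: x right, y down, z forward; pixel columns grow to the right and rows downward; lengths in m; the calibration is good to about 2 mm. A picture is of the moment at which its call begins: read the wrist's pose just before it. calibration takes no time and is no camera call; for the wrist camera it gives the pose at the moment of the call.
- manip.sign_off(): hands the job in, once; it reports no verdict.
The state is a dict: "t": time; "q": joint angles; "qd": joint speeds; "tau": joint torques, N m; "tcp_pos": TCP position; "tool_rot": TCP orientation; "force": force on the tool from outside, world axes, zero at the start; "ft_torque": the same for the moment, N m; "finger_gap": opening from 0.0 (shut) to 1.0 (fully open).
Only numpy, scipy, OpenCV 4.12 (cv2) and the standard library are available. Lean on these libraries where they do the work, as an engineer would, in place of code of your own. Each camera call takes 0.05 s, during which the arm holds its last target. There are 200 camera calls.

## Working session

There is one attempt and no reset: what is moved stays moved. The work goes in short steps, Python scripts to look and compute and a tool call to move; the robot and the scene stay as the last step left them, time stands still between calls to the robot, and variables do not carry over. Pictures are saved under pics/ and viewed, about 8 in all and at most 12, crops included, and the job is handed in when it is done.

Besides the shell and the picture viewer there is one more tool, called after "Emit:" by a JSON object that holds its "name" and its "arguments", one argument or row to a line. send_rows: Moves the arm, as the interface text tells. Its arguments: {"type":"object","properties":{"motion":{"type":"array","items":{"type":"object","properties":{"gripper":{"type":"number"},"travel":{"type":"array","items":{"type":"number"}},"rotation":{"type":"array","items":{"type":"number"}}}}},"newtons":{"type":"number"}},"required":["motion"]}

```bash
mkdir -p pics; ls
python3 - <<'E'
from station import manip
import cv2,numpy as np
for n in ("scene","top"):
    im=manip.snapshot(n); cv2.imwrite(f"pics/{n}0.png",im[:,:,::-1]); c=manip.calibration(n)
    print(n,{k:np.round(v,4).tolist() for k,v in c.items()})
print(manip.sense())
E
```

```text
pics
scene {'fx': 487.2689, 'fy': 487.2689, 'cx': 322.293, 'cy': 200.3695, 'cam_to_world': [[0.8104, 0.4052, -0.4231, 1.0664], [0.5858, -0.5629, 0.5831, -0.6474], [-0.0018, -0.7204, -0.6936, 0.9888], [0.0, 0.0, 0.0, 1.0]]}
top {'fx': 419.4642, 'fy': 419.4642, 'cx': 325.8984, 'cy': 199.0868, 'cam_to_world': [[-0.0043, -0.9825, 0.186, 0.3053], [-1.0, 0.0034, -0.0051, 0.0833], [0.0043, -0.186, -0.9825, 1.4237], [0.0, 0.0, 0.0, 1.0]]}
{'t': 0.1, 'q': array([ 1.16450574e+00,  5.28382793e-01,  1.43373943e+00, -1.54111773e-05,
        1.18142672e+00, -1.78481956e-01]), 'qd': array([ 0.0016156 , -0.00061938, -0.0039846 ,  0.00057317,  0.00010681,
        0.0011146 ]), 'tau': array([-2.79069791e-04, -4.43307388e+01, -1.78586340e+01, -3.08193439e-04,
        3.85303079e-03, -1.15512600e-05]), 'tcp_pos': array([0.14084424, 0.60822664, 0.20643669]), 'tool_rot': array([ 1.13655204e-01,  9.93519772e-01, -9.38685186e-04, -2.75115042e-04]), 'force': array([0.00478216, 0.10402996, 0.12665134]), 'ft_torque': array([ 0.00593892, -0.03203578, -0.06230315]), 'finger_gap': 0.9982180828610404}
```

View pics/scene0.png

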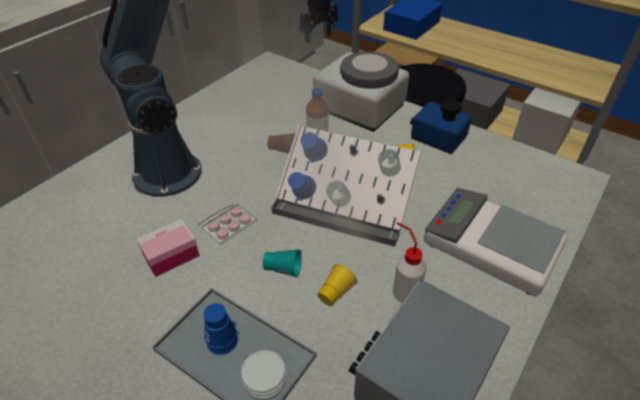

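View pics/top0.png

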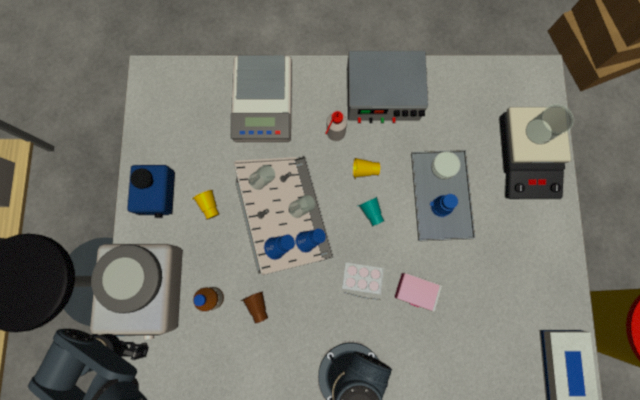

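The scene view shows the rack with blue beakers at the robot end, (301,185) in the lower row and (313,147) in the upper. The stack is at (218,330). In the top view they are at (311,240), (279,247) and (445,205). I'll zoom in for the geometry.

Run:
```python
import cv2,numpy as np
t=cv2.imread("pics/top0.png"); s=cv2.imread("pics/scene0.png")
def blue(im):
    h=cv2.cvtColor(im,cv2.COLOR_BGR2HSV); return cv2.inRange(h,(105,80,40),(125,255,255))
for n,im in (("top",t),("scene",s)):
    k,l,st,c=cv2.connectedComponentsWithStats(blue(im))
    for i in range(1,k):
        if st[i,4]>60: print(n,st[i],c[i].round(1))
a=cv2.resize(t[145:285,225:345],None,fx=3.3,fy=3.3,interpolation=cv2.INTER_CUBIC)
b=cv2.resize(s[120:245,265:425],None,fx=2.4,fy=2.4,interpolation=cv2.INTER_CUBIC)
c=cv2.resize(s[295:365,190:250],None,fx=3,fy=3,interpolation=cv2.INTER_CUBIC)
o=np.zeros((600,800,3),np.uint8)
o[:a.shape[0],:a.shape[1]]=a; o[:b.shape[0],400:400+b.shape[1]]=b; o[310:310+c.shape[0],400:400+c.shape[1]]=c
cv2.imwrite("pics/crop1.png",o)
```

```text
top [ 128  165   42   49 1492] [149.5 191.2]
top [430 194  28  23 473] [443.7 204.6]
top [ 264  228   62   31 1000] [293.7 242.6]
top [194 295  12  11 110] [199.1 299.7]
top [565 351  20  45 714] [574.6 373.1]
scene [330   0  24  34 577] [344.   15.2]
scene [360   0  30  23 423] [371.8   7.9]
scene [ 384    0  256   64 9192] [526.2  22.3]
scene [360  34  25  10  74] [371.7  38.7]
scene [ 609   50   31   74 1186] [629.   95.5]
scene [444  60  90  30 303] [488.6  75. ]
scene [ 412  101   60   51 1765] [439.3 126.4]
scene [581 103  20   8  70] [590.4 106.6]
scene [302 133  15  15 178] [308.7 140. ]
scene [289 173  19  19 237] [296.9 181.1]
scene [ 203  303   36   52 1377] [219.2 329.6]
```

View pics/crop1.png

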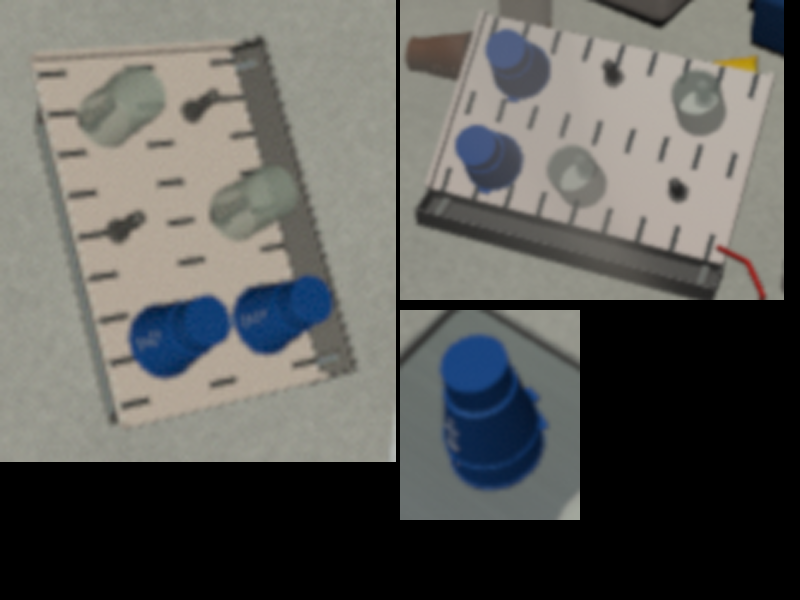

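```bash
cat > h.py <<'E'
import numpy as np
from station import manip
def ray(n,p,c=None):
    c=c or manip.calibration(n); T=np.array(c["cam_to_world"])
    return T[:3,3],T[:3,:3]@np.array([(p[0]-c["cx"])/c["fx"],(p[1]-c["cy"])/c["fy"],1])
def plane(n,p,z,c=None):
    o,d=ray(n,p,c); return o+d*(z-o[2])/d[2]
def tri(l):
    A=np.zeros((3,3));b=np.zeros(3);M=[]
    for o,d in l:
        d=d/np.linalg.norm(d);P=np.eye(3)-np.outer(d,d);A+=P;b+=P@o;M.append((P,o))
    x=np.linalg.solve(A,b); return x,[np.linalg.norm(P@(x-o))*1e3 for P,o in M]
def proj(n,X,c=None):
    c=c or manip.calibration(n);v=np.linalg.inv(c["cam_to_world"])@np.r_[X,1]; return np.array([c["fx"]*v[0]/v[2]+c["cx"],c["fy"]*v[1]/v[2]+c["cy"]])
E
python3 - <<'E'
from h import *
np.set_printoptions(precision=4,suppress=True)
T=lambda u,v:(u/3.3+225-.35,v/3.3+145-.35)
S=lambda u,v:((u-400)/2.4+265-.3,v/2.4+120-.3)
for n,p,q in (("a",(312,300),(476,145)),("b",(209,320),(507,56))):
    print(n,*tri([ray("top",T(*p)),ray("scene",S(*q))]))
print("stack",plane("scene",(214.7,312.4),.117),plane("top",(450,201),.117))
c=[plane("top",T(*p),z) for p,z in (((36,57),.161),((113,422),.161),((355,370),.032),((265,40),.032))]
print(c)
s=[plane("scene",S(*p),z) for p,z in (((481,12),.161),((775,75),.161))]
print(s)
for d in (c[1]-c[0],c[2]-c[3],s[1]-s[0]): print(np.linalg.norm(d),np.degrees(np.arctan2(d[1],d[0])))
E
```

```text
a [0.4374 0.0991 0.1262] [np.float64(1.7746491059660539), np.float64(1.7746491059660254)]
b [0.4138 0.1903 0.1829] [np.float64(1.3476114591538846), np.float64(1.3476114591538573)]
stack [ 0.5499 -0.3182  0.117 ] [ 0.5451 -0.317   0.117 ]
[array([0.6631, 0.3575, 0.161 ]), array([0.3236, 0.2763, 0.161 ]), array([0.3755, 0.0561, 0.032 ]), array([0.7173, 0.1476, 0.032 ])]
[array([0.3183, 0.2661, 0.161 ]), array([0.6664, 0.3643, 0.161 ])]
0.34910591012005004 -166.5516469893183
0.35379021441455993 -165.02216584817512
0.3616519081294321 15.748405124586824
```

```bash
cat >> h.py <<'E'
from scipy.spatial.transform import Rotation as Ro
YAW=np.radians(14.8)
v=np.array([np.cos(YAW),np.sin(YAW),0]);u=np.array([-np.sin(YAW),np.cos(YAW),0]);Z=np.array([0,0,1.])
s35,c35=np.sin(np.radians(35)),np.cos(np.radians(35)); n=c35*Z-s35*u
def Rt(tilt,yaw=YAW):
    yv=np.array([np.cos(yaw),np.sin(yaw),0]);xv=np.array([-np.sin(yaw),np.cos(yaw),0])
    return Ro.from_matrix(np.c_[xv,yv,-Z])*Ro.from_rotvec([0,np.radians(tilt),0])
def plan(p1,R1,N=None,p0=None,R0=None,lin=38,ang=6.8):
    if p0 is None:
        s=manip.sense();p0,R0=s["tcp_pos"],Ro.from_quat(s["tool_rot"])
    r=R0.inv()*R1;w=r.as_rotvec();d=R0.inv().apply(p1-p0)
    N=N or int(max(1,np.ceil(np.linalg.norm(d)*1e3/lin),np.ceil(np.degrees(np.linalg.norm(w))/ang)))
    A=sum(Ro.from_rotvec(w*k/N).as_matrix() for k in range(N))
    t=np.linalg.solve(A,d); print("N",N,"travel",(t*1e3).round(1).tolist(),"rot",np.degrees(w/N).round(2).tolist())
def st():
    s=manip.sense();print("t",round(s["t"],2),"q",s["q"].round(2),"p",s["tcp_pos"].round(4),"F",s["force"].round(1),"gap",round(s["finger_gap"]*85.4,1));return s
E
python3 - <<'E'
from h import *
s=manip.sense();R0=Ro.from_quat(s["tool_rot"]);p0=s["tcp_pos"]
c=manip.calibration("wrist");T=np.array(c["cam_to_world"])
print("cam in tool",R0.inv().apply(T[:3,3]-p0).round(3),(R0.inv().as_matrix()@T[:3,:3]).round(2),c["fx"])
a=np.array([.437,.099,.129])
m=np.array([.30,.40,.33]);R1=Rt(0,np.radians(50))
plan(m,R1); 
plan(a+n*.13+.0*u,Rt(35),p0=m,R0=R1)
E
```

```text
cam in tool [ 0.08   0.001 -0.166] [[ 0.   -0.95 -0.31]
 [ 1.    0.    0.  ]
 [-0.   -0.31  0.95]] 302.0747081827596
N 8 travel [-29.3, -15.4, -15.4] rot [-0.01, 0.0, 3.37]
N 11 travel [-38.1, -7.9, -2.0] rot [-0.98, 3.08, 3.1]
```

Emit:
{"name": "send_rows", "arguments": {
  "motion": [
    {"travel": [-29.3, -15.4, -15.4], "rotation": [0, 0, 3.37], "gripper": 85},
    {"travel": [-29.3, -15.4, -15.4], "rotation": [0, 0, 3.37]},
    {"travel": [-29.3, -15.4, -15.4], "rotation": [0, 0, 3.37]},
    {"travel": [-29.3, -15.4, -15.4], "rotation": [0, 0, 3.37]},
    {"travel": [-29.3, -15.4, -15.4], "rotation": [0, 0, 3.37]},
    {"travel": [-29.3, -15.4, -15.4], "rotation": [0, 0, 3.37]},
    {"travel": [-29.3, -15.4, -15.4], "rotation": [0, 0, 3.37]},
    {"travel": [-29.3, -15.4, -15.4], "rotation": [0, 0, 3.37]}
  ]
}}

```text
validation failed for argument at $.mo...
```

Emit:
{"name": "send_rows", "arguments": {
  "motion": [
    {"travel": [-38.1, -7.9, -2.0], "rotation": [-0.98, 3.08, 3.1], "gripper": 85},
    {"travel": [-38.1, -7.9, -2.0], "rotation": [-0.98, 3.08, 3.1]},
    {"travel": [-38.1, -7.9, -2.0], "rotation": [-0.98, 3.08, 3.1]},
    {"travel": [-38.1, -7.9, -2.0], "rotation": [-0.98, 3.08, 3.1]},
    {"travel": [-38.1, -7.9, -2.0], "rotation": [-0.98, 3.08, 3.1]},
    {"travel": [-38.1, -7.9, -2.0], "rotation": [-0.98, 3.08, 3.1]},
    {"travel": [-38.1, -7.9, -2.0], "rotation": [-0.98, 3.08, 3.1]},
    {"travel": [-38.1, -7.9, -2.0], "rotation": [-0.98, 3.08, 3.1]},
    {"travel": [-38.1, -7.9, -2.0], "rotation": [-0.98, 3.08, 3.1]},
    {"travel": [-38.1, -7.9, -2.0], "rotation": [-0.98, 3.08, 3.1]},
    {"travel": [-38.1, -7.9, -2.0], "rotation": [-0.98, 3.08, 3.1]},
    {"travel": [0, 0, 0]}
  ]
}}

```text
validation failed for argument at $.mo...
```

Run:
```python
from h import *
import cv2
s=st();print(Ro.from_quat(s["tool_rot"]).as_matrix().round(3))
cv2.imwrite("pics/w1.png",manip.snapshot("wrist")[:,:,::-1])
a=np.array([.437,.099,.129]);plan(a+n*.13,Rt(35))
for nm,f in (("a",a),("b",np.array([.4138,.1903,.1829]))): print(nm,proj("wrist",f),proj("wrist",f-n*.085))
```

```text
t 0.1 q [ 1.16  0.53  1.43 -0.    1.18 -0.18] p [0.1408 0.6082 0.2064] F [0.  0.1 0.1] gap 85.2
[[-0.974  0.226 -0.001]
 [ 0.226  0.974 -0.002]
 [ 0.    -0.002 -1.   ]]
N 18 travel [-34.8, -12.5, -12.8] rot [-1.06, 1.75, 3.34]
a [-21.4725852  503.90873481] [ 53.38718211 433.91542769]
b [-11.18440718 542.60386776] [ 74.93593376 454.5234842 ]
```

View pics/w1.png

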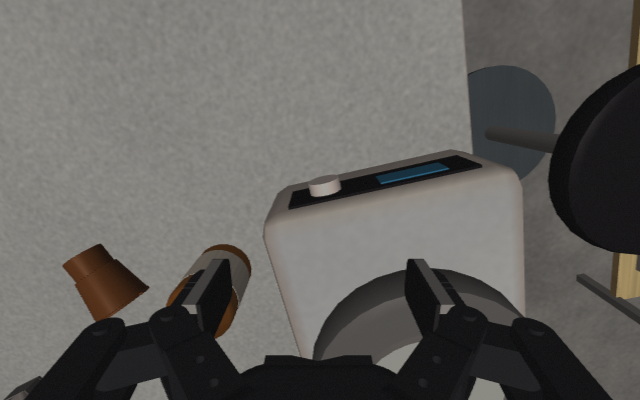

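The move call was refused because every row needs all three fields, so the arm is still at the start. The picture shows the bench by the centrifuge, with the fingers at the bottom near (215,300) and (430,300). I'll resend.

Emit:
{"name": "send_rows", "arguments": {
  "motion": [
    {"gripper": 85, "travel": [-29.3, -15.4, -15.4], "rotation": [0, 0, 3.37]},
    {"gripper": 85, "travel": [-29.3, -15.4, -15.4], "rotation": [0, 0, 3.37]},
    {"gripper": 85, "travel": [-29.3, -15.4, -15.4], "rotation": [0, 0, 3.37]},
    {"gripper": 85, "travel": [-29.3, -15.4, -15.4], "rotation": [0, 0, 3.37]},
    {"gripper": 85, "travel": [-29.3, -15.4, -15.4], "rotation": [0, 0, 3.37]},
    {"gripper": 85, "travel": [-29.3, -15.4, -15.4], "rotation": [0, 0, 3.37]},
    {"gripper": 85, "travel": [-29.3, -15.4, -15.4], "rotation": [0, 0, 3.37]},
    {"gripper": 85, "travel": [-29.3, -15.4, -15.4], "rotation": [0, 0, 3.37]}
  ]
}}

```text
t: 0.82
tcp_pos: [0.3013, 0.399, 0.3309]
tool_rot: [0.344, 0.939, -0.0, -0.0]
force: [1.1, -0.5, 0.3]
finger_gap: 0.995
```

Emit:
{"name": "send_rows", "arguments": {
  "motion": [
    {"gripper": 85, "travel": [-38.1, -7.9, -2.0], "rotation": [-0.98, 3.08, 3.1]},
    {"gripper": 85, "travel": [-38.1, -7.9, -2.0], "rotation": [-0.98, 3.08, 3.1]},
    {"gripper": 85, "travel": [-38.1, -7.9, -2.0], "rotation": [-0.98, 3.08, 3.1]},
    {"gripper": 85, "travel": [-38.1, -7.9, -2.0], "rotation": [-0.98, 3.08, 3.1]},
    {"gripper": 85, "travel": [-38.1, -7.9, -2.0], "rotation": [-0.98, 3.08, 3.1]},
    {"gripper": 85, "travel": [-38.1, -7.9, -2.0], "rotation": [-0.98, 3.08, 3.1]},
    {"gripper": 85, "travel": [-38.1, -7.9, -2.0], "rotation": [-0.98, 3.08, 3.1]},
    {"gripper": 85, "travel": [-38.1, -7.9, -2.0], "rotation": [-0.98, 3.08, 3.1]},
    {"gripper": 85, "travel": [-38.1, -7.9, -2.0], "rotation": [-0.98, 3.08, 3.1]},
    {"gripper": 85, "travel": [-38.1, -7.9, -2.0], "rotation": [-0.98, 3.08, 3.1]},
    {"gripper": 85, "travel": [-38.1, -7.9, -2.0], "rotation": [-0.98, 3.08, 3.1]},
    {"gripper": 85, "travel": [0, 0, 0], "rotation": [0, 0, 0]}
  ]
}}

```text
t: 1.82
tcp_pos: [0.4576, 0.0192, 0.2307]
tool_rot: [0.587, 0.751, 0.183, -0.239]
force: [0.6, -0.5, 0.7]
finger_gap: 0.995
```

Run:
```python
from h import *
import cv2
s=st()
cv2.imwrite("pics/w2.png",manip.snapshot("wrist")[:,:,::-1])
a=np.array([.437,.099,.129]);plan(a+n*.13,Rt(35))
for nm,f in (("a",a),("b",np.array([.4138,.1903,.1829]))): print(nm,proj("wrist",f),proj("wrist",f-n*.085))
```

```text
t 1.82 q [-0.52  0.45  1.71  0.43  1.45 -0.92] p [0.4576 0.0192 0.2307] F [ 0.6 -0.5  0.7] gap 85.0
N 1 travel [4.9, 0.1, 0.2] rot [0.1, -0.17, -0.54]
a [317.65471111 181.1883243 ] [317.59800629 164.82058147]
b [317.53609747  65.50040892] [317.50214025  73.91454316]
```

View pics/w2.png

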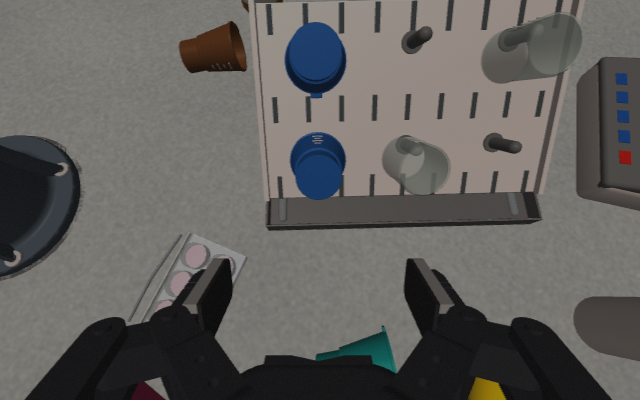

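The wrist view shows both blue beakers square on: foot discs near (319,176) for a and (316,50) for b. The board's low edge runs from (267,200) to (540,194).

Run:
```python
from h import *
import cv2
im=cv2.imread("pics/w2.png");h=cv2.cvtColor(im,cv2.COLOR_BGR2HSV)
m=cv2.inRange(h,(100,110,40),(125,255,255))
for r in list(range(26,90,6))+list(range(136,202,4)):
    x=np.where(m[r,270:360])[0]+270
    if len(x): print(r,x.min(),x.max(),end=" | ")
print()
c=manip.calibration("wrist")
for col in (290,370,450,520): print(col,[int(g) for g in h[184:206,col,2]])
L=[plane("wrist",p,.032,c) for p in ((290,199),(520,195))]
print(L,np.degrees(np.arctan2(*(L[1]-L[0])[1::-1])),[l@u for l in L])
o=(L[0]+L[1])/2+n*.085
def foot(p):
    q,d=ray("wrist",p,c);return q+d*((o-q)@n)/(d@n)
for p in ((319.5,176),(316,50)):
    f=foot(p);print(f.round(4),"r_px",c["fx"]*.0235/(np.linalg.inv(c["cam_to_world"])@np.r_[f,1])[2],"top",proj("top",f),"scene",proj("scene",f))
x=cv2.resize(im[15:210,250:400],None,fx=3,fy=3,interpolation=cv2.INTER_CUBIC);cv2.imwrite("pics/w2c.png",x)
```

```text
26 302 328 | 32 296 334 | 38 292 338 | 44 289 341 | 50 286 344 | 56 286 345 | 62 285 345 | 68 286 344 | 74 288 342 | 80 292 339 | 86 297 333 | 136 304 332 | 140 298 336 | 144 296 340 | 148 293 342 | 152 292 343 | 156 291 344 | 160 290 345 | 164 291 344 | 168 292 343 | 172 294 342 | 176 296 341 | 180 296 341 | 184 297 340 | 188 299 338 | 192 302 334 | 196 307 329 | 
290 [150, 150, 149, 149, 149, 149, 149, 149, 148, 150, 149, 148, 150, 119, 83, 82, 82, 82, 83, 82, 83, 81]
370 [74, 58, 59, 59, 62, 62, 61, 60, 62, 61, 51, 49, 62, 77, 78, 79, 77, 78, 78, 78, 79, 79]
450 [149, 149, 148, 148, 148, 149, 148, 149, 148, 115, 77, 74, 76, 75, 76, 76, 76, 77, 76, 77, 75, 74]
520 [149, 147, 147, 131, 130, 106, 106, 95, 53, 76, 76, 75, 75, 75, 76, 76, 76, 76, 76, 76, 75, 75]
[array([0.39810994, 0.1011213 , 0.032     ]), array([0.69287504, 0.1817763 , 0.032     ])] 15.302964510956013 [np.float64(-0.0039290574478747725), np.float64(-0.0012464120730468174)]
[0.4375 0.1045 0.1301] r_px 23.26400627173166 top [317.0385661  234.97171735] scene [296.94895793 178.08551589]
[0.4112 0.1951 0.1961] r_px 26.34095177548475 top [285.66633466 241.77308275] scene [308.98865109 138.03607985]
```

View pics/w2c.png

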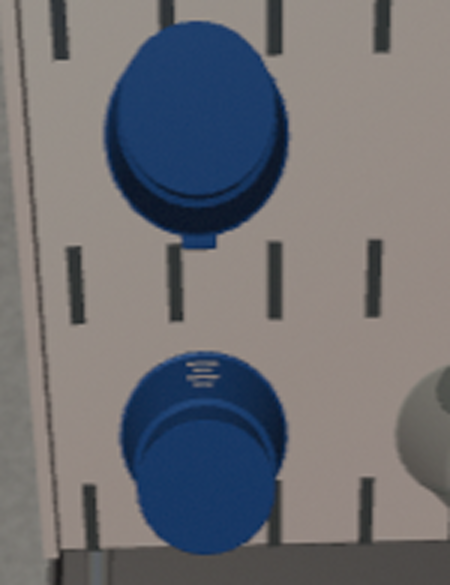

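The crop gives disc centres of about (318.3,176.5) for a and (315.7,51.3) for b.

```bash
sed -i 's/radians(14.8)/radians(15.5)/' h.py
python3 - <<'E'
from h import *
c=manip.calibration("wrist")
L=[plane("wrist",p,.032,c) for p in ((290,197),(450,193))]
print(np.degrees(np.arctan2(*(L[1]-L[0])[1::-1])))
o=(L[0]+L[1])/2+n*.085
F=[]
for p in ((318.3,176.5),(315.7,51.3)):
    q,d=ray("wrist",p,c);F.append(q+d*((o-q)@n)/(d@n))
print(np.round(F,4),np.linalg.norm(F[1]-F[0]),np.degrees(np.arctan2(*(F[1]-F[0])[1::-1]))-90)
a=F[0]; P=a+n*.045
plan(P,Rt(35))
plan(a-n*.027,Rt(35),p0=P,R0=Rt(35))
E
```

```text
15.761476126312608
[[0.4363 0.1043 0.1285]
 [0.4109 0.1951 0.1945]] 0.1150769801140302 15.621399074653468
N 3 travel [2.9, 0.4, 29.6] rot [0.17, -0.06, -0.37]
N 2 travel [0.0, -0.0, 36.0] rot [0.0, 0.0, 0.0]
```

Emit:
{"name": "send_rows", "arguments": {
  "motion": [
    {"gripper": 85, "travel": [2.9, 0.4, 29.6], "rotation": [0.17, -0.06, -0.37]},
    {"gripper": 85, "travel": [2.9, 0.4, 29.6], "rotation": [0.17, -0.06, -0.37]},
    {"gripper": 85, "travel": [2.9, 0.4, 29.6], "rotation": [0.17, -0.06, -0.37]},
    {"gripper": 85, "travel": [0, 0, 18], "rotation": [0, 0, 0]},
    {"gripper": 85, "travel": [0, 0, 18], "rotation": [0, 0, 0]},
    {"gripper": 85, "travel": [0, 0, 18], "rotation": [0, 0, 0]},
    {"gripper": 85, "travel": [0, 0, 18.5], "rotation": [0, 0, 0]},
    {"gripper": 85, "travel": [0, 0, 0], "rotation": [0, 0, 0]}
  ]
}}

```text
t: 2.53
tcp_pos: [0.4285, 0.1262, 0.1074]
tool_rot: [0.573, 0.763, 0.181, -0.241]
force: [-1.2, -0.2, -0.0]
finger_gap: 0.993
```

Run:
```python
from h import *
import cv2
st()
a=np.array([.4363,.1043,.1285]);plan(a-n*.028,Rt(35))
w=manip.snapshot("wrist")[:,:,::-1];s=manip.snapshot("scene")[:,:,::-1]
o=np.zeros((440,800,3),np.uint8);o[:250,:400]=cv2.resize(w,(400,250));o[:,400:]=cv2.resize(s[100:265,240:390],(400,440))
cv2.imwrite("pics/g1.png",o)
```

```text
t 2.53 q [-0.34  0.61  1.92  0.56  1.07 -1.01] p [0.4285 0.1262 0.1074] F [-1.2 -0.2 -0. ] gap 84.8
N 1 travel [-6.9, 1.5, -2.6] rot [-0.4, -0.0, 0.58]
```

View pics/g1.png

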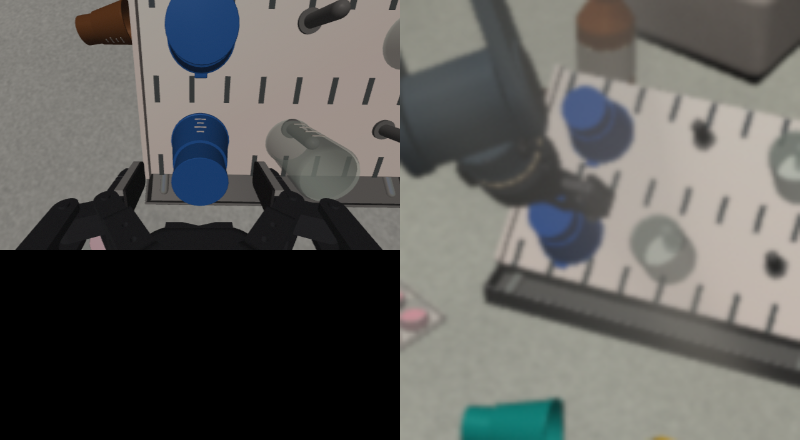

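The open fingers straddle beaker a's foot at (200,180), and the glass beside it is clear. The pose is 7 mm off along the tool's x because I planned before the arm settled. I'll correct that, then close.

Emit:
{"name": "send_rows", "arguments": {
  "motion": [
    {"gripper": 85, "travel": [-6.9, 1.5, -2.0], "rotation": [-0.4, 0, 0.58]},
    {"gripper": 85, "travel": [0, 0, 0], "rotation": [0, 0, 0]},
    {"gripper": 85, "travel": [0, 0, 0], "rotation": [0, 0, 0]},
    {"gripper": 85, "travel": [0, 0, 0], "rotation": [0, 0, 0]}
  ]
}}

```text
t: 2.97
tcp_pos: [0.4356, 0.1165, 0.1064]
tool_rot: [0.579, 0.759, 0.184, -0.236]
force: [-0.4, -0.3, 1.1]
finger_gap: 0.994
```

Run:
```python
from h import *
st()
a=np.array([.4363,.1043,.1285]);plan(a-n*.028,Rt(35))
```

```text
t 2.97 q [-0.36  0.61  1.91  0.56  1.07 -1.01] p [0.4356 0.1165 0.1064] F [-0.4 -0.3  1.1] gap 84.9
N 1 travel [2.9, -2.6, 3.0] rot [0.42, 0.22, -0.06]
```

Emit:
{"name": "send_rows", "arguments": {
  "motion": [
    {"gripper": 85, "travel": [2.5, -2.3, 2.5], "rotation": [0.3, 0.2, 0]},
    {"gripper": 85, "travel": [0, 0, 0], "rotation": [0, 0, 0]},
    {"gripper": 85, "travel": [0, 0, 0], "rotation": [0, 0, 0]}
  ]
}}

```text
t: 3.22
tcp_pos: [0.4314, 0.12, 0.1054]
tool_rot: [0.578, 0.759, 0.182, -0.24]
force: [-0.5, 0.2, -0.2]
finger_gap: 0.994
```

Run:
```python
from h import *
st()
a=np.array([.4363,.1043,.1285]);plan(a-n*.028,Rt(35))
```

```text
t 3.22 q [-0.35  0.62  1.91  0.56  1.07 -1.01] p [0.4314 0.12   0.1054] F [-0.5  0.2 -0.2] gap 84.9
N 1 travel [-0.2, 0.5, -0.4] rot [0.01, -0.05, -0.07]
```

Emit:
{"name": "send_rows", "arguments": {
  "motion": [
    {"gripper": 40, "travel": [0, 0, 0], "rotation": [0, 0, 0]},
    {"gripper": 40, "travel": [0, 0, 0], "rotation": [0, 0, 0]},
    {"gripper": 40, "travel": [0, 0, 0], "rotation": [0, 0, 0]},
    {"gripper": 40, "travel": [0, 0, 0], "rotation": [0, 0, 0]},
    {"gripper": 40, "travel": [0, 0, 0], "rotation": [0, 0, 0]},
    {"gripper": 40, "travel": [0, 0, 0], "rotation": [0, 0, 0]},
    {"gripper": 40, "travel": [0, 0, 0], "rotation": [0, 0, 0]},
    {"gripper": 40, "travel": [0, 0, 0], "rotation": [0, 0, 0]}
  ],
  "newtons": 30
}}

```text
t: 3.88
tcp_pos: [0.4318, 0.1199, 0.1054]
tool_rot: [0.578, 0.759, 0.182, -0.239]
force: [-0.9, 0.3, 1.8]
finger_gap: 0.532
```

Run:
```python
from h import *
st()
```

```text
t 3.88 q [-0.35  0.62  1.91  0.56  1.07 -1.01] p [0.4318 0.1199 0.1054] F [-0.9  0.3  1.8] gap 45.4
```

Emit:
{"name": "send_rows", "arguments": {
  "motion": [
    {"gripper": 40, "travel": [0, 0, -8], "rotation": [0, 0, 0]},
    {"gripper": 40, "travel": [0, 0, -12], "rotation": [0, 0, 0]},
    {"gripper": 40, "travel": [0, 0, -16], "rotation": [0, 0, 0]},
    {"gripper": 40, "travel": [0, 0, -16], "rotation": [0, 0, 0]},
    {"gripper": 40, "travel": [0, 0, -16], "rotation": [0, 0, 0]},
    {"gripper": 40, "travel": [0, 0, -16], "rotation": [0, 0, 0]},
    {"gripper": 40, "travel": [0, 0, -16], "rotation": [0, 0, 0]},
    {"gripper": 40, "travel": [0, 0, -16], "rotation": [0, 0, 0]},
    {"gripper": 40, "travel": [0, 0, -12], "rotation": [0, 0, 0]},
    {"gripper": 40, "travel": [0, 0, 0], "rotation": [0, 0, 0]},
    {"gripper": 40, "travel": [0, 0, 0], "rotation": [0, 0, 0]},
    {"gripper": 40, "travel": [0, 0, 0], "rotation": [0, 0, 0]}
  ]
}}

```text
t: 4.88
tcp_pos: [0.4506, 0.0494, 0.2098]
tool_rot: [0.578, 0.759, 0.182, -0.24]
force: [0.8, 0.2, -0.6]
finger_gap: 0.532
```

Run:
```python
from h import *
st()
# hover so beaker mouth is ~70 mm above stack top; tool -YAW such that j6 stays mild
P=np.array([.50,-.22,.30]);yaw=np.radians(-20)
plan(P,Rt(0,yaw))
import cv2
b=(manip.snapshot("top")[185:225,420:470,::-1]);cv2.imwrite("pics/stk.png",cv2.resize(b,None,fx=8,fy=8,interpolation=cv2.INTER_CUBIC))
```

```text
t 4.88 q [-0.47  0.46  1.76  0.45  1.38 -0.93] p [0.4506 0.0494 0.2098] F [ 0.8  0.2 -0.6] gap 45.4
N 8 travel [-28.7, 5.5, -22.7] rot [-1.36, -4.24, 4.29]
```

View pics/stk.png

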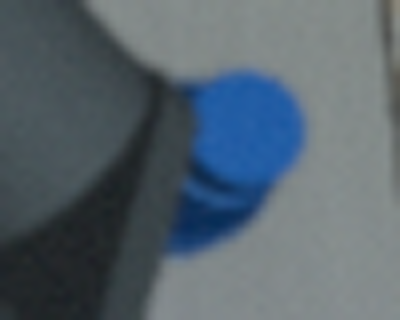

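Run:
```python
from h import *
P=np.array([.45,-.34,.30])
s=manip.sense()
m=np.array([.455,-.12,.31]);Rm=Rt(0,np.radians(-20))
plan(m,Rm);plan(P,Rt(0,np.radians(-75)),p0=m,R0=Rm)
```

```text
N 8 travel [-16.3, -0.2, -19.4] rot [-1.37, -4.24, 4.29]
N 9 travel [-18.5, 17.4, 1.1] rot [0.0, 0.0, 6.11]
```

Emit:
{"name": "send_rows", "arguments": {
  "motion": [
    {"gripper": 40, "travel": [-16.3, -0.2, -19.4], "rotation": [-1.37, -4.24, 4.29]},
    {"gripper": 40, "travel": [-16.3, -0.2, -19.4], "rotation": [-1.37, -4.24, 4.29]},
    {"gripper": 40, "travel": [-16.3, -0.2, -19.4], "rotation": [-1.37, -4.24, 4.29]},
    {"gripper": 40, "travel": [-16.3, -0.2, -19.4], "rotation": [-1.37, -4.24, 4.29]},
    {"gripper": 40, "travel": [-16.3, -0.2, -19.4], "rotation": [-1.37, -4.24, 4.29]},
    {"gripper": 40, "travel": [-16.3, -0.2, -19.4], "rotation": [-1.37, -4.24, 4.29]},
    {"gripper": 40, "travel": [-16.3, -0.2, -19.4], "rotation": [-1.37, -4.24, 4.29]},
    {"gripper": 40, "travel": [-16.3, -0.2, -19.4], "rotation": [-1.37, -4.24, 4.29]}
  ]
}}

```text
t: 5.6
tcp_pos: [0.4548, -0.1211, 0.3105]
tool_rot: [0.821, 0.572, -0.001, 0.001]
force: [0.4, 0.1, -0.6]
finger_gap: 0.528
```

Emit:
{"name": "send_rows", "arguments": {
  "motion": [
    {"gripper": 40, "travel": [-18.5, 17.4, 1.1], "rotation": [0, 0, 6.11]},
    {"gripper": 40, "travel": [-18.5, 17.4, 1.1], "rotation": [0, 0, 6.11]},
    {"gripper": 40, "travel": [-18.5, 17.4, 1.1], "rotation": [0, 0, 6.11]},
    {"gripper": 40, "travel": [-18.5, 17.4, 1.1], "rotation": [0, 0, 6.11]},
    {"gripper": 40, "travel": [-18.5, 17.4, 1.1], "rotation": [0, 0, 6.11]},
    {"gripper": 40, "travel": [-18.5, 17.4, 1.1], "rotation": [0, 0, 6.11]},
    {"gripper": 40, "travel": [-18.5, 17.4, 1.1], "rotation": [0, 0, 6.11]},
    {"gripper": 40, "travel": [-18.5, 17.4, 1.1], "rotation": [0, 0, 6.11]},
    {"gripper": 40, "travel": [-18.5, 17.4, 1.1], "rotation": [0, 0, 6.11]},
    {"gripper": 40, "travel": [0, 0, 0], "rotation": [0, 0, 0]},
    {"gripper": 40, "travel": [0, 0, 0], "rotation": [0, 0, 0]},
    {"gripper": 40, "travel": [0, 0, 0], "rotation": [0, 0, 0]}
  ]
}}

```text
t: 6.6
tcp_pos: [0.4508, -0.3395, 0.2999]
tool_rot: [0.991, 0.131, 0.0, -0.001]
force: [-0.2, -0.5, -0.1]
finger_gap: 0.527
```

Run:
```python
from h import *
import cv2
s=st();print(Ro.from_quat(s["tool_rot"]).as_matrix().round(3))
c=manip.calibration("wrist");print({k:np.round(x,5).tolist() for k,x in c.items()})
im=manip.snapshot("wrist")[:,:,::-1];cv2.imwrite("pics/w3.png",im)
m=cv2.inRange(cv2.cvtColor(im,cv2.COLOR_BGR2HSV),(105,110,40),(125,255,255))
k,l,t,g=cv2.connectedComponentsWithStats(m)
print(t[t[:,4]>150]);print(proj("wrist",np.array([.548,-.318,.117]),c))
```

```text
t 6.6 q [-0.84  0.35  1.47  0.    1.33  0.46] p [ 0.4508 -0.3395  0.2999] F [-0.2 -0.5 -0.1] gap 45.0
[[ 0.966  0.259  0.001]
 [ 0.259 -0.966  0.002]
 [ 0.001 -0.002 -1.   ]]
{'fx': 302.07471, 'fy': 302.07471, 'cx': 317.87232, 'cy': 201.53035, 'cam_to_world': [[0.25987, -0.91748, -0.30117, 0.52821], [-0.96564, -0.2475, -0.07925, -0.31838], [-0.00183, 0.31142, -0.95027, 0.46579], [0.0, 0.0, 0.0, 1.0]]}
[[     0      0    640    400 242467]
 [   293     59     56     57   2335]
 [   272    171     92    144  11123]]
[322.8988374  83.7792716]
```

View pics/w3.png

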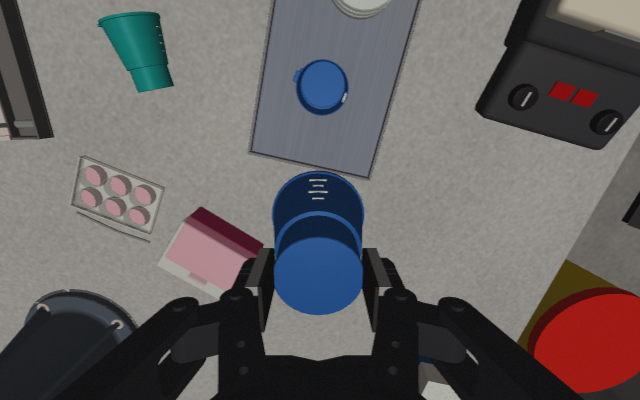

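Beaker a is held square between the pads, foot disc centre about (319,271). The stack's foot disc is at about (323.5,84), against a prediction of (322.9,83.8).

Run:
```python
from h import *
import cv2
im=cv2.imread("pics/w3.png");c=manip.calibration("wrist");s=manip.sense();R=Ro.from_quat(s["tool_rot"]);p=s["tcp_pos"]
for d in (22,25,28,31): print(d,proj("wrist",p+R.apply([0,0,-d*1e-3]),c),"mouth",proj("wrist",p+R.apply([0,0,(85-d)*1e-3]),c))
g=cv2.cvtColor(im,cv2.COLOR_BGR2HSV)[:,:,2]
m=cv2.inRange(cv2.cvtColor(im,cv2.COLOR_BGR2HSV),(105,110,40),(125,255,255))
for r in (180,200,215,260,270,280,290,300): x=np.where(m[r,265:372])[0]+265;print(r,x.min(),x.max(),end=" | ")
print();print("col319",g[205:320:3,319].tolist())
S=plane("wrist",(323.3,84),.117,c);print("stack",S)
# mouth clearance pose over stack: mouth 40mm above 117
P=np.array([S[0],S[1],.117+.040+.057]);plan(P,Rt(0,np.radians(-75)))
```

```text
22 [318.91657707 260.28035109] mouth [318.57082016 207.61626816]
25 [318.93520208 263.11722676] mouth [318.57905598 208.87071058]
28 [318.95450757 266.05774939] mouth [318.58749008 210.15535344]
31 [318.97453153 269.10770487] mouth [318.5961297  211.47130062]
180 290 346 | 200 275 361 | 215 272 363 | 260 276 360 | 270 273 363 | 280 274 362 | 290 276 359 | 300 283 353 | 
col319 [61, 61, 147, 149, 57, 57, 57, 57, 56, 57, 56, 142, 142, 141, 140, 140, 140, 139, 138, 139, 138, 137, 135, 137, 136, 136, 135, 136, 135, 134, 134, 134, 133, 133, 132, 131, 132, 137, 142]
stack [ 0.54824337 -0.3183247   0.117     ]
N 4 travel [24.8, 1.3, 21.6] rot [-0.02, -0.02, 0.02]
```

Run:
```python
from h import *
c=manip.calibration("wrist");s=manip.sense();R=Ro.from_quat(s["tool_rot"]);p=s["tcp_pos"]
for d in (25,28,31):
    zf=p[2]+d/1e3; zm=zf-.085
    t=lambda px,z:(R.inv().apply(plane("wrist",px,z,c)-p)*1e3).round(1)
    print(d,"foot bot/top",t((318.5,314.5),zf)[:2],t((318.5,237),zf)[:2],"L/R",t((272.5,273),zf)[1],t((363.5,273),zf)[1],"mouth far",t((318.5,170.5),zm)[:2],"mouth L/R",t((271.5,214),zm)[1],t((363.5,214),zm)[1])
```

```text
25 foot bot/top [-32.4  -0.2] [15.  -0.2] L/R -24.7 23.7 mouth far [31.  -0.1] mouth L/R -37.6 35.8
28 foot bot/top [-30.   -0.2] [16.4 -0.3] L/R -24.2 23.2 mouth far [31.6 -0.1] mouth L/R -37.1 35.3
31 foot bot/top [-27.6  -0.2] [17.8 -0.3] L/R -23.7 22.7 mouth far [32.3 -0.1] mouth L/R -36.6 34.9
```

Emit:
{"name": "send_rows", "arguments": {
  "motion": [
    {"gripper": 40, "travel": [25.8, 1.3, 10], "rotation": [0, 0, 0]},
    {"gripper": 40, "travel": [25.8, 1.3, 20], "rotation": [0, 0, 0]},
    {"gripper": 40, "travel": [25.8, 1.3, 25], "rotation": [0, 0, 0]},
    {"gripper": 40, "travel": [25.8, 1.3, 25], "rotation": [0, 0, 0]},
    {"gripper": 40, "travel": [0, 0, 0], "rotation": [0, 0, 0]},
    {"gripper": 40, "travel": [0, 0, 0], "rotation": [0, 0, 0]},
    {"gripper": 40, "travel": [0, 0, 0], "rotation": [0, 0, 0]},
    {"gripper": 40, "travel": [0, 0, 0], "rotation": [0, 0, 0]}
  ]
}}

```text
t: 7.32
tcp_pos: [0.5523, -0.3193, 0.2226]
tool_rot: [0.991, 0.13, 0.002, 0.001]
force: [-0.1, -0.1, -0.1]
finger_gap: 0.528
```

Run:
```python
from h import *
import cv2
s=st();x=np.array([.966,.259,0])
plan(np.array([.5482,-.3183,.214])+.004*x,Rt(0,np.radians(-75)))
c=manip.snapshot("scene")[240:375,160:300,::-1];cv2.imwrite("pics/s3.png",cv2.resize(c,None,fx=4,fy=4,interpolation=cv2.INTER_CUBIC))
```

```text
t 7.32 q [-0.7   0.53  1.38  0.    1.22  0.61] p [ 0.5523 -0.3193  0.2226] F [-0.1 -0.1 -0.1] gap 45.1
N 1 travel [0.3, -2.0, 8.6] rot [0.17, -0.15, -0.01]
```

View pics/s3.png

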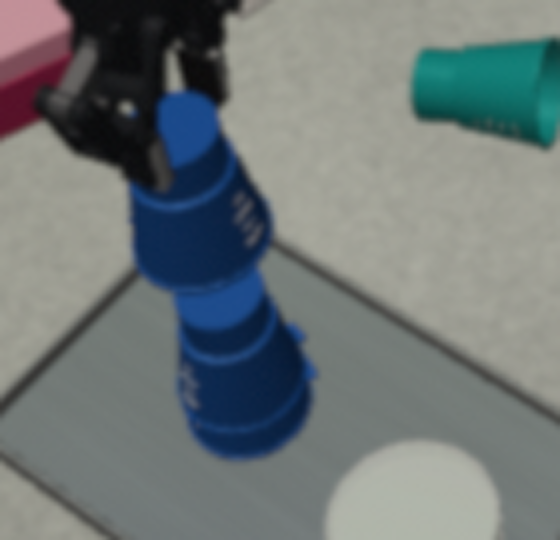

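The held beaker sits squarely over the stack. Its foot disc is at (188,122) in the crop and the stack's top foot at (222,300), and it looks upright. I'll lower it gently.

Emit:
{"name": "send_rows", "arguments": {
  "motion": [
    {"gripper": 40, "travel": [0, -1.5, 10], "rotation": [0, 0, 0]},
    {"gripper": 40, "travel": [0, 0, 15], "rotation": [0, 0, 0]},
    {"gripper": 40, "travel": [0, 0, 15], "rotation": [0, 0, 0]},
    {"gripper": 40, "travel": [0, 0, 15], "rotation": [0, 0, 0]},
    {"gripper": 40, "travel": [0, 0, 10], "rotation": [0, 0, 0]},
    {"gripper": 40, "travel": [0, 0, 0], "rotation": [0, 0, 0]},
    {"gripper": 40, "travel": [0, 0, 0], "rotation": [0, 0, 0]},
    {"gripper": 40, "travel": [0, 0, 0], "rotation": [0, 0, 0]}
  ]
}}

```text
t: 8.03
tcp_pos: [0.5524, -0.3184, 0.157]
tool_rot: [0.992, 0.13, 0.002, 0.001]
force: [-0.6, -0.4, 0.2]
finger_gap: 0.527
```

Run:
```python
from h import *
s=st();x=np.array([.966,.259,0])
f=plane("scene",(206.5,270.1),.2506);print("foot in tool vs tcp@hover",(Ro.from_quat(s["tool_rot"]).inv().apply(f-np.array([.5523,-.3193,.2506]))*1e3).round(1))
plan(np.array([.5482,-.3183,.121])+.004*x,Rt(0,np.radians(-75)))
```

```text
t 8.03 q [-0.7   0.6   1.45  0.    1.09  0.61] p [ 0.5524 -0.3184  0.157 ] F [-0.6 -0.4  0.2] gap 45.0
foot in tool vs tcp@hover [-0.5 -9.2 -0. ]
N 1 travel [-0.2, -1.3, 36.0] rot [0.15, -0.16, -0.06]
```

Emit:
{"name": "send_rows", "arguments": {
  "motion": [
    {"gripper": 40, "travel": [0, -0.5, 8], "rotation": [0, 0, 0]},
    {"gripper": 40, "travel": [0, 0, 8], "rotation": [0, 0, 0]},
    {"gripper": 40, "travel": [0, 0, 6], "rotation": [0, 0, 0]},
    {"gripper": 40, "travel": [0, 0, 0], "rotation": [0, 0, 0]},
    {"gripper": 40, "travel": [0, 0, 0], "rotation": [0, 0, 0]}
  ]
}}

```text
t: 8.45
tcp_pos: [0.5515, -0.3169, 0.1333]
tool_rot: [0.991, 0.13, 0.0, -0.0]
force: [0.2, 0.2, 0.5]
finger_gap: 0.529
```

Emit:
{"name": "send_rows", "arguments": {
  "motion": [
    {"gripper": 40, "travel": [0, 0, 4], "rotation": [0, 0, 0]},
    {"gripper": 40, "travel": [0, 0, 3], "rotation": [0, 0, 0]},
    {"gripper": 40, "travel": [0, 0, 0], "rotation": [0, 0, 0]},
    {"gripper": 40, "travel": [0, 0, 0], "rotation": [0, 0, 0]}
  ]
}}

```text
t: 8.78
tcp_pos: [0.5519, -0.3172, 0.1269]
tool_rot: [0.991, 0.13, 0.001, 0.0]
force: [0.3, 0.2, -0.3]
finger_gap: 0.525
```

Emit:
{"name": "send_rows", "arguments": {
  "motion": [
    {"gripper": 40, "travel": [0, 0, 3], "rotation": [0, 0, 0]},
    {"gripper": 40, "travel": [0, 0, 2], "rotation": [0, 0, 0]},
    {"gripper": 40, "travel": [0, 0, 0], "rotation": [0, 0, 0]},
    {"gripper": 40, "travel": [0, 0, 0], "rotation": [0, 0, 0]}
  ]
}}

```text
t: 9.12
tcp_pos: [0.5518, -0.3172, 0.1219]
tool_rot: [0.991, 0.13, 0.001, 0.0]
force: [0.5, -0.4, -0.1]
finger_gap: 0.526
```

Emit:
{"name": "send_rows", "arguments": {
  "motion": [
    {"gripper": 40, "travel": [0, 0, 2], "rotation": [0, 0, 0]},
    {"gripper": 40, "travel": [0, 0, 1], "rotation": [0, 0, 0]},
    {"gripper": 40, "travel": [0, 0, 0], "rotation": [0, 0, 0]},
    {"gripper": 40, "travel": [0, 0, 0], "rotation": [0, 0, 0]}
  ]
}}

```text
t: 9.45
tcp_pos: [0.5519, -0.3173, 0.119]
tool_rot: [0.991, 0.13, 0.001, 0.0]
force: [0.7, -0.3, 0.3]
finger_gap: 0.528
```

Emit:
{"name": "send_rows", "arguments": {
  "motion": [
    {"gripper": 40, "travel": [0, 0, 1.5], "rotation": [0, 0, 0]},
    {"gripper": 40, "travel": [0, 0, 1], "rotation": [0, 0, 0]},
    {"gripper": 40, "travel": [0, 0, 0], "rotation": [0, 0, 0]},
    {"gripper": 40, "travel": [0, 0, 0], "rotation": [0, 0, 0]}
  ]
}}

```text
t: 9.78
tcp_pos: [0.5519, -0.3173, 0.1165]
tool_rot: [0.991, 0.13, 0.001, 0.0]
force: [0.7, 0.2, -0.3]
finger_gap: 0.528
```

Run:
```python
from h import *
import cv2
st()
c=manip.snapshot("scene")[240:375,160:300,::-1]
w=manip.snapshot("wrist")[:,:,::-1];cv2.imwrite("pics/w4.png",w)
o=np.zeros((540,800,3),np.uint8);o[:463,:480]=cv2.resize(c,(480,463),interpolation=cv2.INTER_CUBIC);o[:320,480:]=w[80:,160:480]
cv2.imwrite("pics/s4.png",o)
```

```text
t 9.78 q [-0.7   0.65  1.48  0.    1.01  0.61] p [ 0.5519 -0.3173  0.1165] F [ 0.7  0.2 -0.3] gap 45.1
```

View pics/s4.png

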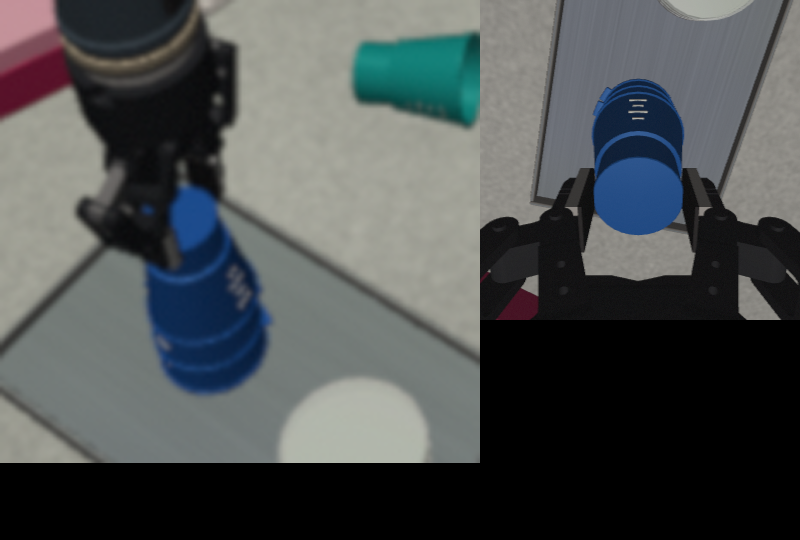

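The new beaker's rim is evenly spaced above the other two in the scene crop, with rings at rows 342, 365 and 390, so it is nearly home. No contact force has shown yet, so I'll keep lowering.

Emit:
{"name": "send_rows", "arguments": {
  "motion": [
    {"gripper": 40, "travel": [0, 0, 1], "rotation": [0, 0, 0]},
    {"gripper": 40, "travel": [0, 0, 1], "rotation": [0, 0, 0]},
    {"gripper": 40, "travel": [0, 0, 0], "rotation": [0, 0, 0]}
  ]
}}

```text
t: 10.13
tcp_pos: [0.5518, -0.3172, 0.1144]
tool_rot: [0.991, 0.13, 0.001, 0.0]
force: [-0.0, 0.0, -1.4]
finger_gap: 0.53
```

Emit:
{"name": "send_rows", "arguments": {
  "motion": [
    {"gripper": 40, "travel": [0, 0, 1], "rotation": [0, 0, 0]},
    {"gripper": 40, "travel": [0, 0, 0.5], "rotation": [0, 0, 0]},
    {"gripper": 40, "travel": [0, 0, 0], "rotation": [0, 0, 0]}
  ]
}}

```text
t: 10.38
tcp_pos: [0.5519, -0.3173, 0.113]
tool_rot: [0.991, 0.13, 0.001, 0.0]
force: [-0.0, -0.1, -0.3]
finger_gap: 0.529
```

Emit:
{"name": "send_rows", "arguments": {
  "motion": [
    {"gripper": 40, "travel": [0, 0, 1], "rotation": [0, 0, 0]},
    {"gripper": 40, "travel": [0, 0, 0.5], "rotation": [0, 0, 0]},
    {"gripper": 40, "travel": [0, 0, 0], "rotation": [0, 0, 0]}
  ]
}}

```text
t: 10.63
tcp_pos: [0.5523, -0.3175, 0.1123]
tool_rot: [0.991, 0.13, 0.001, 0.001]
force: [0.2, 1.3, 4.0]
finger_gap: 0.528
```

4 N of contact at z = 0.1123, so it is home. Release and retreat straight up.

Emit:
{"name": "send_rows", "arguments": {
  "motion": [
    {"gripper": 52, "travel": [0, 0, -0.5], "rotation": [0, 0, 0]},
    {"gripper": 60, "travel": [0, 0, 0], "rotation": [0, 0, 0]},
    {"gripper": 75, "travel": [0, 0, 0], "rotation": [0, 0, 0]},
    {"gripper": 85, "travel": [0, 0, 0], "rotation": [0, 0, 0]},
    {"gripper": 85, "travel": [0, 0, 0], "rotation": [0, 0, 0]},
    {"gripper": 85, "travel": [0, 0, 0], "rotation": [0, 0, 0]},
    {"gripper": 85, "travel": [0, 0, -10], "rotation": [0, 0, 0]},
    {"gripper": 85, "travel": [0, 0, -25], "rotation": [0, 0, 0]},
    {"gripper": 85, "travel": [0, 0, -40], "rotation": [0, 0, 0]},
    {"gripper": 85, "travel": [0, 0, -40], "rotation": [0, 0, 0]},
    {"gripper": 85, "travel": [-20, 0, -35], "rotation": [0, 0, 0]},
    {"gripper": 85, "travel": [0, 0, 0], "rotation": [0, 0, 0]}
  ]
}}

```text
t: 11.63
tcp_pos: [0.5341, -0.326, 0.2716]
tool_rot: [0.991, 0.13, 0.005, 0.007]
force: [1.6, 0.3, 0.8]
finger_gap: 0.994
```

Emit:
{"name": "send_rows", "arguments": {
  "motion": [
    {"gripper": 85, "travel": [-35, 0, 0], "rotation": [0, 0, 0]},
    {"gripper": 85, "travel": [-35, 0, 0], "rotation": [0, 0, 0]},
    {"gripper": 85, "travel": [0, 0, 0], "rotation": [0, 0, 0]},
    {"gripper": 85, "travel": [0, 0, 0], "rotation": [0, 0, 0]},
    {"gripper": 85, "travel": [0, 0, 0], "rotation": [0, 0, 0]}
  ]
}}

```text
t: 12.05
tcp_pos: [0.465, -0.3407, 0.2626]
tool_rot: [0.992, 0.13, 0.001, 0.001]
force: [-0.4, 0.4, 1.0]
finger_gap: 1.001
```

Run:
```python
from h import *
import cv2
st()
c=manip.calibration("wrist");im=manip.snapshot("wrist")[:,:,::-1];cv2.imwrite("pics/w5.png",im)
sc=manip.snapshot("scene")[:,:,::-1];cv2.imwrite("pics/s5.png",sc)
for X in ([.548,-.318,.145],[.548,-.318,.060]): print(proj("wrist",np.array(X),c),proj("scene",np.array(X)))
hs=lambda i:cv2.inRange(cv2.cvtColor(i,cv2.COLOR_BGR2HSV),(105,110,40),(125,255,255))
k,l,t,g=cv2.connectedComponentsWithStats(hs(im));print("wrist",t[1:][t[1:,4]>300])
k,l,t,g=cv2.connectedComponentsWithStats(hs(sc));print("scene",[q for q in t[1:].tolist() if 170<q[0]<260 and q[4]>200])
t0=im[max(0,0):0]
# edges of stack in wrist: brightness of rows in bbox
v=cv2.cvtColor(im,cv2.COLOR_BGR2HSV)[:,:,2];m=hs(im)
for r in range(20,150,6):
    x=np.where(m[r,240:400])[0]+240
    if len(x):print(r,x.min(),x.max(),v[r,[int(x.mean())]],end=" | ")
# wash-clear plan back to b
R1=Rt(35);F=np.array([.4109,.1951,.1945])
P=F+n*.10; mid=np.array([.455,-.10,.33]);Rm=Rt(10,np.radians(-20));print()
plan(mid,Rm);plan(P,R1,p0=mid,R0=Rm)
```

```text
t 12.05 q [-0.83  0.4   1.49  0.    1.25  0.48] p [ 0.465  -0.3407  0.2626] F [-0.4  0.4  1. ] gap 85.5
[317.57713784  95.84878114] [211.98199912 304.18896446]
[317.49344011  97.52409556] [218.21461527 326.6566856 ]
wrist [[ 286   65   62   69 3167]]
scene [[201, 296, 38, 59, 1548]]
68 303 331 [109] | 74 296 339 [130] | 80 289 343 [132] | 86 287 346 [132] | 92 287 347 [133] | 98 287 347 [133] | 104 288 346 [134] | 110 290 345 [135] | 116 293 341 [136] | 122 298 336 [136] | 128 309 326 [73] | 
N 9 travel [17.2, -22.4, -5.9] rot [0.55, 1.02, -6.09]
N 7 travel [29.6, -6.7, 19.6] rot [1.96, 3.46, -4.72]
```

Scene check: the stack's top rose 7 px, where one full nesting step predicts about 8, and its base has not moved. Now beaker b, applying the bias seen with a (about 4 mm down-slope and 4 mm outward).

Emit:
{"name": "send_rows", "arguments": {
  "motion": [
    {"gripper": 85, "travel": [17.2, -22.4, -5.9], "rotation": [0.55, 1.02, -6.09]},
    {"gripper": 85, "travel": [17.2, -22.4, -5.9], "rotation": [0.55, 1.02, -6.09]},
    {"gripper": 85, "travel": [17.2, -22.4, -5.9], "rotation": [0.55, 1.02, -6.09]},
    {"gripper": 85, "travel": [17.2, -22.4, -5.9], "rotation": [0.55, 1.02, -6.09]},
    {"gripper": 85, "travel": [17.2, -22.4, -5.9], "rotation": [0.55, 1.02, -6.09]},
    {"gripper": 85, "travel": [17.2, -22.4, -5.9], "rotation": [0.55, 1.02, -6.09]},
    {"gripper": 85, "travel": [17.2, -22.4, -5.9], "rotation": [0.55, 1.02, -6.09]},
    {"gripper": 85, "travel": [17.2, -22.4, -5.9], "rotation": [0.55, 1.02, -6.09]},
    {"gripper": 85, "travel": [17.2, -22.4, -5.9], "rotation": [0.55, 1.02, -6.09]}
  ]
}}

```text
t: 12.9
tcp_pos: [0.4549, -0.0983, 0.33]
tool_rot: [0.814, 0.574, 0.072, -0.051]
force: [-0.7, -0.4, -0.1]
finger_gap: 0.998
```

Emit:
{"name": "send_rows", "arguments": {
  "motion": [
    {"gripper": 85, "travel": [29.6, -6.7, 19.6], "rotation": [1.96, 3.46, -4.72]},
    {"gripper": 85, "travel": [29.6, -6.7, 19.6], "rotation": [1.96, 3.46, -4.72]},
    {"gripper": 85, "travel": [29.6, -6.7, 19.6], "rotation": [1.96, 3.46, -4.72]},
    {"gripper": 85, "travel": [29.6, -6.7, 19.6], "rotation": [1.96, 3.46, -4.72]},
    {"gripper": 85, "travel": [29.6, -6.7, 19.6], "rotation": [1.96, 3.46, -4.72]},
    {"gripper": 85, "travel": [29.6, -6.7, 19.6], "rotation": [1.96, 3.46, -4.72]},
    {"gripper": 85, "travel": [29.6, -6.7, 19.6], "rotation": [1.96, 3.46, -4.72]},
    {"gripper": 85, "travel": [0, 0, 0], "rotation": [0, 0, 0]},
    {"gripper": 85, "travel": [0, 0, 0], "rotation": [0, 0, 0]},
    {"gripper": 85, "travel": [0, 0, 0], "rotation": [0, 0, 0]},
    {"gripper": 85, "travel": [0, 0, 0], "rotation": [0, 0, 0]}
  ]
}}

```text
t: 13.82
tcp_pos: [0.4272, 0.1391, 0.2766]
tool_rot: [0.578, 0.759, 0.182, -0.239]
force: [0.6, 0.5, 0.1]
finger_gap: 0.996
```

```bash
cat > fb.py <<'E'
from h import *
import cv2,sys
s=st();R=Rt(35);tx=R.apply([1,0,0])
F=np.array([.4109,.1951,.1945])+.004*n-.004*tx
c=manip.calibration("wrist");im=manip.snapshot("wrist")[:,:,::-1];cv2.imwrite("pics/%s.png"%sys.argv[1],im)
m=cv2.inRange(cv2.cvtColor(im,cv2.COLOR_BGR2HSV),(100,110,40),(125,255,255))
k,l,t,g=cv2.connectedComponentsWithStats(m);print(t[1:][t[1:,4]>800].tolist())
print("pred foot",proj("wrist",F,c),"r",c["fx"]*.0235/(np.linalg.inv(c["cam_to_world"])@np.r_[F,1])[2],"mouth",proj("wrist",F-n*.085,c))
print("bot",proj("wrist",F-.0235*tx,c),"top",proj("wrist",F+.0235*tx,c),"mouth far",proj("wrist",F-n*.085+.0345*tx,c))
b=max(t[1:].tolist(),key=lambda q:q[4] if q[1]<300 else 0)
v=cv2.cvtColor(im,cv2.COLOR_BGR2HSV)[:,:,2]
x0=int(b[0]+b[2]/2);print("col",x0,b[1],v[b[1]-2:b[1]+b[3]+3:2,x0].tolist())
for r in range(b[1],b[1]+b[3],8):
    x=np.where(m[r,b[0]:b[0]+b[2]])[0]+b[0];print(r,x.min(),x.max(),end=" | ")
print()
plan(F-.030*n,R,N=1);plan(F+.045*n,R,N=1)
E
python3 fb.py w6
```

```text
t 13.82 q [-0.31  0.31  1.78  0.5   1.44 -0.75] p [0.4272 0.1391 0.2766] F [0.6 0.5 0.1] gap 85.0
[[444, 0, 106, 36, 2500], [288, 146, 59, 77, 3540]]
pred foot [316.72522473 198.68411741] r 25.78409682273659 mouth [316.87317127 176.77442497]
bot [316.77099592 222.61178386] top [316.6769426  173.44381431] mouth far [316.82278156 147.3304084 ]
col 317 146 [150, 116, 89, 109, 86, 87, 134, 86, 87, 87, 85, 114, 79, 77, 76, 77, 101, 101, 101, 101, 101, 101, 101, 101, 101, 101, 100, 100, 101, 101, 102, 100, 100, 101, 102, 102, 101, 102, 100, 101, 147]
146 314 319 | 154 297 337 | 162 291 343 | 170 288 345 | 178 288 346 | 186 290 344 | 194 292 341 | 202 292 341 | 210 295 339 | 218 302 331 | 
N 1 travel [-3.3, -0.9, 126.9] rot [0.12, 0.01, -0.08]
N 1 travel [-3.3, -0.7, 51.9] rot [0.12, 0.01, -0.08]
```

Predicted and measured edges agree within 1–3 px. Approach beaker b and grip.

Emit:
{"name": "send_rows", "arguments": {
  "motion": [
    {"gripper": 85, "travel": [-1.6, -0.4, 15], "rotation": [0.12, 0, -0.08]},
    {"gripper": 85, "travel": [-1.6, -0.4, 20], "rotation": [0, 0, 0]},
    {"gripper": 85, "travel": [0, 0, 20], "rotation": [0, 0, 0]},
    {"gripper": 85, "travel": [0, 0, 20], "rotation": [0, 0, 0]},
    {"gripper": 85, "travel": [0, 0, 18], "rotation": [0, 0, 0]},
    {"gripper": 85, "travel": [0, 0, 18], "rotation": [0, 0, 0]},
    {"gripper": 85, "travel": [0, 0, 15.5], "rotation": [0, 0, 0]},
    {"gripper": 85, "travel": [0, 0, 0], "rotation": [0, 0, 0]},
    {"gripper": 85, "travel": [0, 0, 0], "rotation": [0, 0, 0]},
    {"gripper": 85, "travel": [0, 0, 0], "rotation": [0, 0, 0]},
    {"gripper": 85, "travel": [0, 0, 0], "rotation": [0, 0, 0]}
  ]
}}

```text
t: 14.78
tcp_pos: [0.4078, 0.2063, 0.1718]
tool_rot: [0.577, 0.759, 0.182, -0.239]
force: [0.7, 0.7, 0.3]
finger_gap: 0.997
```

```bash
python3 fb.py w7
```

```text
t 14.78 q [-0.18  0.46  1.93  0.61  1.12 -0.83] p [0.4078 0.2063 0.1718] F [0.7 0.7 0.3] gap 85.2
[[509, 0, 107, 31, 1516], [272, 166, 92, 141, 10722]]
pred foot [317.63121657 268.07883595] r 45.880931100868075 mouth [317.65805111 211.21517021]
bot [317.59550726 306.68060985] top [317.67048095 225.63403421] mouth far [317.69714636 167.61800685]
col 318 166 [155, 123, 100, 89, 90, 116, 89, 103, 100, 90, 108, 97, 90, 101, 108, 89, 88, 89, 89, 89, 114, 114, 89, 80, 81, 80, 81, 80, 79, 81, 80, 81, 113, 104, 104, 105, 104, 105, 105, 104, 105, 104, 105, 104, 105, 104, 104, 105, 105, 105, 105, 105, 105, 104, 104, 104, 104, 105, 105, 105, 104, 105, 104, 104, 105, 104, 105, 104, 105, 105, 105, 84, 73]
166 307 326 | 174 291 345 | 182 282 353 | 190 277 358 | 198 274 361 | 206 273 362 | 214 273 362 | 222 275 360 | 230 275 360 | 238 275 360 | 246 276 359 | 254 275 359 | 262 273 361 | 270 273 362 | 278 275 360 | 286 279 356 | 294 286 349 | 302 298 336 | 
N 1 travel [-0.6, 0.1, 0.7] rot [0.04, -0.02, 0.03]
N 1 travel [-0.5, 0.2, -74.3] rot [0.04, -0.02, 0.03]
```

Emit:
{"name": "send_rows", "arguments": {
  "motion": [
    {"gripper": 40, "travel": [0, 0, 0], "rotation": [0, 0, 0]},
    {"gripper": 40, "travel": [0, 0, 0], "rotation": [0, 0, 0]},
    {"gripper": 40, "travel": [0, 0, 0], "rotation": [0, 0, 0]},
    {"gripper": 40, "travel": [0, 0, 0], "rotation": [0, 0, 0]},
    {"gripper": 40, "travel": [0, 0, 0], "rotation": [0, 0, 0]},
    {"gripper": 40, "travel": [0, 0, 0], "rotation": [0, 0, 0]},
    {"gripper": 40, "travel": [0, 0, 0], "rotation": [0, 0, 0]},
    {"gripper": 40, "travel": [0, 0, 0], "rotation": [0, 0, 0]}
  ],
  "newtons": 30
}}

```text
t: 15.5
tcp_pos: [0.4067, 0.207, 0.1713]
tool_rot: [0.577, 0.759, 0.182, -0.24]
force: [0.7, -1.1, 4.3]
finger_gap: 0.529
```

Emit:
{"name": "send_rows", "arguments": {
  "motion": [
    {"gripper": 40, "travel": [0, 0, -8], "rotation": [0, 0, 0]},
    {"gripper": 40, "travel": [0, 0, -12], "rotation": [0, 0, 0]},
    {"gripper": 40, "travel": [0, 0, -16], "rotation": [0, 0, 0]},
    {"gripper": 40, "travel": [0, 0, -16], "rotation": [0, 0, 0]},
    {"gripper": 40, "travel": [0, 0, -16], "rotation": [0, 0, 0]},
    {"gripper": 40, "travel": [0, 0, -16], "rotation": [0, 0, 0]},
    {"gripper": 40, "travel": [0, 0, -16], "rotation": [0, 0, 0]},
    {"gripper": 40, "travel": [0, 0, -16], "rotation": [0, 0, 0]},
    {"gripper": 40, "travel": [0, 0, -12], "rotation": [0, 0, 0]},
    {"gripper": 40, "travel": [0, 0, 0], "rotation": [0, 0, 0]},
    {"gripper": 40, "travel": [0, 0, 0], "rotation": [0, 0, 0]},
    {"gripper": 40, "travel": [0, 0, 0], "rotation": [0, 0, 0]}
  ]
}}

```text
t: 16.5
tcp_pos: [0.4255, 0.1364, 0.2753]
tool_rot: [0.577, 0.759, 0.181, -0.241]
force: [-0.8, 0.6, -1.2]
finger_gap: 0.526
```

Run:
```python
from h import *
st()
m=np.array([.47,-.06,.36]);Rm=Rt(0,np.radians(-20));Re=Rt(0,np.radians(-75))
P=np.array([.45,-.34,.33])
plan(m,Rm);plan(P,Re,p0=m,R0=Rm)
```

```text
t 16.5 q [-0.32  0.32  1.78  0.5   1.44 -0.76] p [0.4255 0.1364 0.2753] F [-0.8  0.6 -1.2] gap 44.9
N 8 travel [-20.1, 4.9, -18.8] rot [-1.38, -4.24, 4.3]
N 9 travel [-24.7, 21.0, 3.3] rot [0.0, 0.0, 6.11]
```

Emit:
{"name": "send_rows", "arguments": {
  "motion": [
    {"gripper": 40, "travel": [-20.1, 4.9, -18.8], "rotation": [-1.38, -4.24, 4.3]},
    {"gripper": 40, "travel": [-20.1, 4.9, -18.8], "rotation": [-1.38, -4.24, 4.3]},
    {"gripper": 40, "travel": [-20.1, 4.9, -18.8], "rotation": [-1.38, -4.24, 4.3]},
    {"gripper": 40, "travel": [-20.1, 4.9, -18.8], "rotation": [-1.38, -4.24, 4.3]},
    {"gripper": 40, "travel": [-20.1, 4.9, -18.8], "rotation": [-1.38, -4.24, 4.3]},
    {"gripper": 40, "travel": [-20.1, 4.9, -18.8], "rotation": [-1.38, -4.24, 4.3]},
    {"gripper": 40, "travel": [-20.1, 4.9, -18.8], "rotation": [-1.38, -4.24, 4.3]},
    {"gripper": 40, "travel": [-20.1, 4.9, -18.8], "rotation": [-1.38, -4.24, 4.3]}
  ]
}}

```text
t: 17.17
tcp_pos: [0.4696, -0.0604, 0.3599]
tool_rot: [0.82, 0.572, -0.001, 0.001]
force: [-0.3, -0.0, -0.5]
finger_gap: 0.517
```

Emit:
{"name": "send_rows", "arguments": {
  "motion": [
    {"gripper": 40, "travel": [-24.7, 21, 3.3], "rotation": [0, 0, 6.11]},
    {"gripper": 40, "travel": [-24.7, 21, 3.3], "rotation": [0, 0, 6.11]},
    {"gripper": 40, "travel": [-24.7, 21, 3.3], "rotation": [0, 0, 6.11]},
    {"gripper": 40, "travel": [-24.7, 21, 3.3], "rotation": [0, 0, 6.11]},
    {"gripper": 40, "travel": [-24.7, 21, 3.3], "rotation": [0, 0, 6.11]},
    {"gripper": 40, "travel": [-24.7, 21, 3.3], "rotation": [0, 0, 6.11]},
    {"gripper": 40, "travel": [-24.7, 21, 3.3], "rotation": [0, 0, 6.11]},
    {"gripper": 40, "travel": [-24.7, 21, 3.3], "rotation": [0, 0, 6.11]},
    {"gripper": 40, "travel": [-24.7, 21, 3.3], "rotation": [0, 0, 6.11]},
    {"gripper": 40, "travel": [0, 0, 0], "rotation": [0, 0, 0]},
    {"gripper": 40, "travel": [0, 0, 0], "rotation": [0, 0, 0]},
    {"gripper": 40, "travel": [0, 0, 0], "rotation": [0, 0, 0]}
  ]
}}

```text
t: 18.17
tcp_pos: [0.4502, -0.3389, 0.3296]
tool_rot: [0.991, 0.131, 0.0, -0.001]
force: [-0.0, 0.4, 0.2]
finger_gap: 0.525
```

Run:
```python
from h import *
import cv2
s=st();R=Ro.from_quat(s["tool_rot"]);p=s["tcp_pos"]
c=manip.calibration("wrist");im=manip.snapshot("wrist")[:,:,::-1];cv2.imwrite("pics/w8.png",im)
h=cv2.cvtColor(im,cv2.COLOR_BGR2HSV);m=cv2.inRange(h,(105,110,40),(125,255,255))
k,l,t,g=cv2.connectedComponentsWithStats(m);t=t[1:];t=t[t[:,4]>800];print(t.tolist())
b=t[np.argmin(t[:,1])]
x0=int(b[0]+b[2]/2);print("stack col",x0,h[b[1]-2:b[1]+b[3]+3:2,x0,2].tolist())
for r in range(b[1],b[1]+b[3],5):
    x=np.where(m[r,b[0]:b[0]+b[2]])[0]+b[0];print(r,x.min(),x.max(),end=" | ")
f=np.array([.548,-.318,.145]);print("pred",proj("wrist",f,c),[proj("wrist",f+R.apply([e,0,0]),c)[1] for e in (.0235,-.0235)],[proj("wrist",f+R.apply([0,e,0]),c)[0] for e in (.0235,-.0235)])
print("held col",h[160:330:3,318,2].tolist())
zf=p[2]+.031;T=lambda px,z:(R.inv().apply(plane("wrist",px,z,c)-p)*1e3).round(1)
hb=t[np.argmax(t[:,1])];print("held bot",T((318.5,hb[1]+hb[3]),zf),"mouth far",T((318.5,hb[1]),zf-.085))
plan(np.array([.5482,-.3183,.145+.04+.055])+R.apply([.001,0,0]),Rt(0,np.radians(-75)),N=4)
```

```text
t 18.17 q [-0.84  0.32  1.42  0.    1.4   0.46] p [ 0.4502 -0.3389  0.3296] F [-0.   0.4  0.2] gap 44.8
[[296, 59, 53, 59, 2338], [274, 166, 91, 141, 10776]]
stack col 322 [121, 155, 144, 145, 146, 146, 146, 147, 146, 147, 147, 146, 147, 148, 148, 148, 148, 149, 150, 149, 151, 150, 150, 151, 151, 147, 71, 69, 69, 144, 160, 120]
59 328 328 | 64 307 338 | 69 303 343 | 74 298 346 | 79 296 347 | 84 297 348 | 89 297 348 | 94 298 347 | 99 300 345 | 104 303 342 | 109 307 338 | 114 317 328 | pred [323.64540683  83.36550788] [np.float64(59.541774543235874), np.float64(106.14222307742368)] [np.float64(345.36619769158943), np.float64(301.9241227217172)]
held col [121, 94, 67, 64, 60, 117, 61, 68, 60, 65, 61, 78, 61, 60, 61, 147, 135, 57, 58, 57, 58, 57, 57, 113, 145, 144, 144, 143, 143, 142, 141, 142, 141, 140, 140, 139, 138, 138, 137, 137, 136, 136, 137, 136, 135, 136, 135, 134, 134, 135, 140, 137, 143, 141, 143, 141, 141]
held bot [-22.8  -0.2 -31. ] mouth far [35.7 -0.1 54. ]
N 4 travel [25.1, 1.5, 22.5] rot [-0.02, -0.01, 0.02]
```

Held beaker b is centred to about 1 mm, and the stack's foot disc matches its prediction (rows 59–107). Move over it and lower.

Emit:
{"name": "send_rows", "arguments": {
  "motion": [
    {"gripper": 40, "travel": [24.6, 1.5, 20], "rotation": [0, 0, 0]},
    {"gripper": 40, "travel": [24.6, 1.5, 22], "rotation": [0, 0, 0]},
    {"gripper": 40, "travel": [24.6, 1.5, 24], "rotation": [0, 0, 0]},
    {"gripper": 40, "travel": [24.6, 1.0, 24], "rotation": [0, 0, 0]},
    {"gripper": 40, "travel": [0, 0, 0], "rotation": [0, 0, 0]},
    {"gripper": 40, "travel": [0, 0, 0], "rotation": [0, 0, 0]},
    {"gripper": 40, "travel": [0, 0, 0], "rotation": [0, 0, 0]},
    {"gripper": 40, "travel": [0, 0, 0], "rotation": [0, 0, 0]}
  ]
}}

```text
t: 18.88
tcp_pos: [0.5472, -0.3199, 0.2424]
tool_rot: [0.991, 0.131, 0.001, 0.001]
force: [-0.6, -0.7, -1.0]
finger_gap: 0.525
```

Run:
```python
from h import *
s=st();x=np.array([.966,.259,0])
plan(np.array([.5482,-.3183,.150])-.001*x,Rt(0,np.radians(-75)),N=1)
```

```text
t 18.88 q [-0.71  0.5   1.37  0.    1.26  0.6 ] p [ 0.5472 -0.3199  0.2424] F [-0.6 -0.7 -1. ] gap 44.9
N 1 travel [0.1, -1.5, 92.4] rot [0.15, -0.13, 0.03]
```

Emit:
{"name": "send_rows", "arguments": {
  "motion": [
    {"gripper": 40, "travel": [0, -1.2, 12], "rotation": [0, 0, 0]},
    {"gripper": 40, "travel": [0, 0, 15], "rotation": [0, 0, 0]},
    {"gripper": 40, "travel": [0, 0, 14], "rotation": [0, 0, 0]},
    {"gripper": 40, "travel": [0, 0, 12], "rotation": [0, 0, 0]},
    {"gripper": 40, "travel": [0, 0, 8], "rotation": [0, 0, 0]},
    {"gripper": 40, "travel": [0, 0, 8], "rotation": [0, 0, 0]},
    {"gripper": 40, "travel": [0, 0, 0], "rotation": [0, 0, 0]},
    {"gripper": 40, "travel": [0, 0, 0], "rotation": [0, 0, 0]}
  ]
}}

```text
t: 19.55
tcp_pos: [0.5468, -0.3191, 0.1723]
tool_rot: [0.991, 0.13, 0.001, 0.0]
force: [-0.2, 0.1, -0.1]
finger_gap: 0.52
```

Emit:
{"name": "send_rows", "arguments": {
  "motion": [
    {"gripper": 40, "travel": [0, 0, 8], "rotation": [0, 0, 0]},
    {"gripper": 40, "travel": [0, 0, 6], "rotation": [0, 0, 0]},
    {"gripper": 40, "travel": [0, 0, 4], "rotation": [0, 0, 0]},
    {"gripper": 40, "travel": [0, 0, 0], "rotation": [0, 0, 0]},
    {"gripper": 40, "travel": [0, 0, 0], "rotation": [0, 0, 0]}
  ]
}}

```text
t: 19.97
tcp_pos: [0.5468, -0.3186, 0.1534]
tool_rot: [0.991, 0.13, 0.0, -0.0]
force: [-0.1, 0.9, -0.3]
finger_gap: 0.524
```

Emit:
{"name": "send_rows", "arguments": {
  "motion": [
    {"gripper": 40, "travel": [0, 0, 3], "rotation": [0, 0, 0]},
    {"gripper": 40, "travel": [0, 0, 2], "rotation": [0, 0, 0]},
    {"gripper": 40, "travel": [0, 0, 0], "rotation": [0, 0, 0]},
    {"gripper": 40, "travel": [0, 0, 0], "rotation": [0, 0, 0]}
  ]
}}

```text
t: 20.3
tcp_pos: [0.5469, -0.3187, 0.1487]
tool_rot: [0.991, 0.13, 0.001, 0.0]
force: [0.8, -1.2, -0.8]
finger_gap: 0.521
```

Emit:
{"name": "send_rows", "arguments": {
  "motion": [
    {"gripper": 40, "travel": [0, 0, 1.5], "rotation": [0, 0, 0]},
    {"gripper": 40, "travel": [0, 0, 1], "rotation": [0, 0, 0]},
    {"gripper": 40, "travel": [0, 0, 0], "rotation": [0, 0, 0]}
  ]
}}

```text
t: 20.55
tcp_pos: [0.5468, -0.3187, 0.1462]
tool_rot: [0.991, 0.13, 0.001, 0.0]
force: [0.9, 0.2, 0.1]
finger_gap: 0.522
```

Emit:
{"name": "send_rows", "arguments": {
  "motion": [
    {"gripper": 40, "travel": [0, 0, 1], "rotation": [0, 0, 0]},
    {"gripper": 40, "travel": [0, 0, 0.5], "rotation": [0, 0, 0]},
    {"gripper": 40, "travel": [0, 0, 0], "rotation": [0, 0, 0]}
  ]
}}

```text
t: 20.8
tcp_pos: [0.5469, -0.3187, 0.1447]
tool_rot: [0.991, 0.13, 0.001, 0.0]
force: [0.7, 0.6, 0.1]
finger_gap: 0.525
```

Emit:
{"name": "send_rows", "arguments": {
  "motion": [
    {"gripper": 40, "travel": [0, 0, 1], "rotation": [0, 0, 0]},
    {"gripper": 40, "travel": [0, 0, 0.5], "rotation": [0, 0, 0]},
    {"gripper": 40, "travel": [0, 0, 0], "rotation": [0, 0, 0]}
  ]
}}

```text
t: 21.05
tcp_pos: [0.5469, -0.3188, 0.1433]
tool_rot: [0.991, 0.13, 0.001, 0.0]
force: [-0.6, 0.3, 0.7]
finger_gap: 0.524
```

Emit:
{"name": "send_rows", "arguments": {
  "motion": [
    {"gripper": 40, "travel": [0, 0, 1], "rotation": [0, 0, 0]},
    {"gripper": 40, "travel": [0, 0, 0], "rotation": [0, 0, 0]},
    {"gripper": 40, "travel": [0, 0, 0], "rotation": [0, 0, 0]}
  ]
}}

```text
t: 21.3
tcp_pos: [0.5472, -0.3189, 0.1428]
tool_rot: [0.991, 0.13, 0.001, 0.0]
force: [1.3, 0.2, 2.1]
finger_gap: 0.52
```

Emit:
{"name": "send_rows", "arguments": {
  "motion": [
    {"gripper": 40, "travel": [0, 0, 1], "rotation": [0, 0, 0]},
    {"gripper": 40, "travel": [0, 0, 0], "rotation": [0, 0, 0]},
    {"gripper": 40, "travel": [0, 0, 0], "rotation": [0, 0, 0]}
  ]
}}

```text
t: 21.55
tcp_pos: [0.5475, -0.3189, 0.1425]
tool_rot: [0.991, 0.13, 0.001, 0.001]
force: [-0.5, 1.4, 6.7]
finger_gap: 0.527
```

Emit:
{"name": "send_rows", "arguments": {
  "motion": [
    {"gripper": 40, "travel": [0, 0, 1], "rotation": [0, 0, 0]},
    {"gripper": 40, "travel": [0, 0, 0], "rotation": [0, 0, 0]},
    {"gripper": 40, "travel": [0, 0, 0], "rotation": [0, 0, 0]}
  ]
}}

```text
t: 21.8
tcp_pos: [0.5478, -0.319, 0.1423]
tool_rot: [0.991, 0.13, 0.002, 0.001]
force: [-0.6, 1.5, 10.8]
finger_gap: 0.523
```

It seated at z = 0.1425, where 0.142 was predicted. Release and retreat.

Emit:
{"name": "send_rows", "arguments": {
  "motion": [
    {"gripper": 40, "travel": [0, 0, -2], "rotation": [0, 0, 0]},
    {"gripper": 52, "travel": [0, 0, 0], "rotation": [0, 0, 0]},
    {"gripper": 60, "travel": [0, 0, 0], "rotation": [0, 0, 0]},
    {"gripper": 75, "travel": [0, 0, 0], "rotation": [0, 0, 0]},
    {"gripper": 85, "travel": [0, 0, 0], "rotation": [0, 0, 0]},
    {"gripper": 85, "travel": [0, 0, 0], "rotation": [0, 0, 0]},
    {"gripper": 85, "travel": [0, 0, -10], "rotation": [0, 0, 0]},
    {"gripper": 85, "travel": [0, 0, -25], "rotation": [0, 0, 0]},
    {"gripper": 85, "travel": [0, 0, -35], "rotation": [0, 0, 0]},
    {"gripper": 85, "travel": [0, 0, -35], "rotation": [0, 0, 0]},
    {"gripper": 85, "travel": [-20, 0, -25], "rotation": [0, 0, 0]},
    {"gripper": 85, "travel": [-35, 0, 0], "rotation": [0, 0, 0]}
  ]
}}

```text
t: 22.8
tcp_pos: [0.4987, -0.3354, 0.2797]
tool_rot: [0.991, 0.132, 0.006, 0.006]
force: [-0.0, -1.4, 0.1]
finger_gap: 0.999
```

Emit:
{"name": "send_rows", "arguments": {
  "motion": [
    {"gripper": 85, "travel": [-35, 0, 0], "rotation": [0, 0, 0]},
    {"gripper": 85, "travel": [-20, 0, 0], "rotation": [0, 0, 0]},
    {"gripper": 85, "travel": [0, 0, 0], "rotation": [0, 0, 0]},
    {"gripper": 85, "travel": [0, 0, 0], "rotation": [0, 0, 0]},
    {"gripper": 85, "travel": [0, 0, 0], "rotation": [0, 0, 0]},
    {"gripper": 85, "travel": [0, 0, 0], "rotation": [0, 0, 0]}
  ]
}}

```text
t: 23.3
tcp_pos: [0.4415, -0.3471, 0.2724]
tool_rot: [0.991, 0.131, 0.001, 0.0]
force: [-0.0, 0.3, -0.1]
finger_gap: 0.994
```

Run:
```python
from h import *
import cv2
st()
c=manip.calibration("wrist");w=manip.snapshot("wrist")[:,:,::-1];s=manip.snapshot("scene")[:,:,::-1];s0=cv2.imread("pics/scene0.png")
for i in (s0,cv2.imread("pics/s5.png"),s):
    m=cv2.inRange(cv2.cvtColor(i,cv2.COLOR_BGR2HSV),(105,110,40),(125,255,255));k,l,t,g=cv2.connectedComponentsWithStats(m);print([q for q in t[1:].tolist() if 170<q[0]<260 and q[4]>200])
for z in (.117,.145,.173): print(z,proj("scene",np.array([.548,-.318,z])))
print(proj("wrist",np.array([.548,-.318,.173]),c))
o=np.zeros((560,800,3),np.uint8)
f=lambda i:cv2.resize(i[280:365,180:270],(360,340),interpolation=cv2.INTER_CUBIC)
o[:340,:360]=f(s);o[:250,380:780]=cv2.resize(w,(400,250));o[255:505,380:780]=cv2.resize(s,(400,250))
cv2.imwrite("pics/fin.png",o)
```

```text
t 23.3 q [-0.87  0.37  1.51  0.    1.26  0.44] p [ 0.4415 -0.3471  0.2724] F [-0.   0.3 -0.1] gap 84.9
[[204, 303, 35, 52, 1300]]
[[201, 296, 38, 59, 1548]]
[[199, 288, 40, 67, 1812]]
0.117 [214.11497784 311.87805841]
0.145 [211.98199912 304.18896446]
0.173 [209.76424618 296.19427114]
[317.89139345  63.1086658 ]
```

View pics/fin.png

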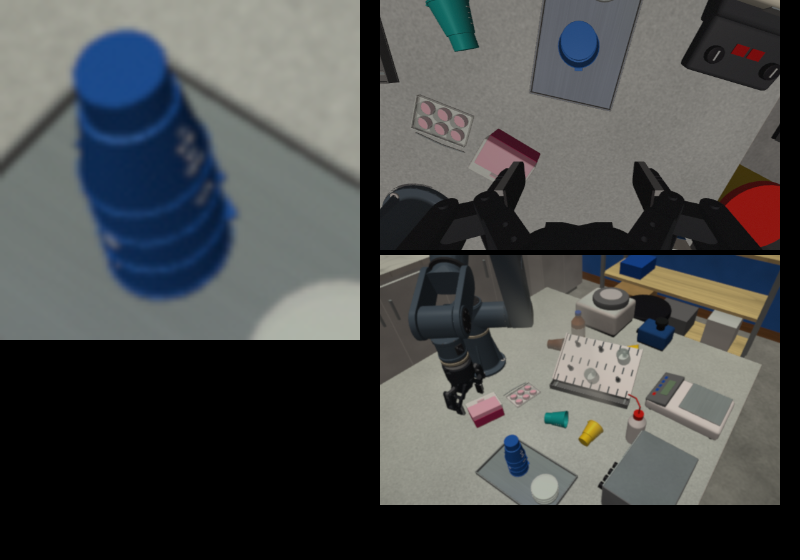

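The final view shows all four beakers as one upright stack with evenly spaced rims. Its base is still at row 355 and its top rose 15 px (about 15.7 predicted). The glass beakers and everything else look unchanged. Handing in.

```bash
python3 -c "
from station import manip
print(manip.sign_off())"
```

```text
the job is handed in; nothing more can be done
None
```

Both blue beakers are off the rack and nested mouth down on the stack in the tray. All four now stand as one stack, and I handed the job in at about 23 s of the 58 s allowed.

**Placing:** I lowered each beaker until it touched, then let go. The first touched at about 4 N. I lowered the second 2 mm further after it touched, and the force reached about 11 N before I backed off and let go.

**Last checks:**
- The stack looks upright, its four rims are evenly spaced, and its base has not moved in the scene picture.
- Its top rose 15 px in the scene picture, against about 15.7 px expected for two full nestings.
- The glass beakers and everything else on the bench look as they were.

**What disagreed:**
- The first beaker's grip was about 4 mm off centre, and it touched about 4 mm lower than planned. I corrected for that on the second, which seated within 1 mm of where I expected.
- One rough height estimate from the scene picture was off by about 9 mm. I relied on the contact force instead.
- The first move call was refused because of its format, so nothing moved.

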